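# Unpack the sample case into the tube tray

### The arm

A 7-joint arm with a two-finger parallel gripper is mounted at the origin on a cart in front of the work surface, level with it; the furniture and walls round the work are solid. World frame = base frame: x ahead of the robot, y to its left, z up, the work surface at z = 0. Lengths are in m, angles in degrees, forces in N, time in s.
With the tool pointing down it reaches from about 0.425 to 0.875 m from the base axis. Payload 9.9 kg.
Tool frame: the origin (TCP) lies at the very end of the fingers, on their centre line; the grasp point (between the pads) lies bot.tcp_to_grasp behind it (bot.tcp_to_grasp is the distance from the TCP to the grasp point, in m); z points along the fingers, y is the line along which they close (so a half turn about z gives the same grasp; the last joint's range is limited). The gripper opens to 85 mm and grips with 20 to 120 N. Pads are 22 mm wide; open, the fingers measure 114 mm over their backs; the gripper's body (76 mm by 85 mm) begins 54 mm behind the grasp point. The pads swing forward as they close: fully open they stand 13 mm farther back than shut.
Start: joints at [-68.629, 32.985, 1.427, 82.34, -0.859, 64.687, -3.237], TCP at [0.298, 0.606, 0.231] pointing down, gripper open.
Joint ranges: [-157.87, 157.87], [-19.46, 123.44], [-87.15, 90], [11.01, 140.99], [-62.26, 242.26], [9.8, 113.94], [-161.44, 161.44]. Speed limits (degrees/s): [127.2, 127.2, 172.46, 172.46, 180, 180, 180].

### API

Orientations are given as a 3x3 rotation matrix whose columns are the frame's x, y, z axes.
In Python, from cell import bot gives the robot as it stands.
- The arm moves only by the tool drive_tool, never from a script. Its argument "moves" is a list of rows, each an object of numbers: "dx", "dy", "dz": the shift along the tool's x, y, z in cm; "ax", "ay", "az": the turn, a rotation vector about the tool's x, y, z in rad. In form: [{"dx": .., "dy": .., "dz": .., "ax": .., "ay": .., "az": ..}, ...]. A call has exactly 8 rows; each row shifts and turns the commanded pose from where the row before left it, along the tool's axes as they then stand; what a row does not reach is not made up. A row lasts 1/8 s, in which the tool goes at most 62.5 mm and 10.7 degrees, less where a joint would pass 70% of its speed; a pose out of reach is approached as far as the arm can. A call with a gripper value outside its range is refused whole. "gripper" is the closure, from -1 (fully open) to 1 (shut), set as the call begins (left out, the last holds). The fingers move at their own pace and stop on an object; "newtons" is the grip in N (left out, the last holds). Time passes only in rows, so rows that do not move let the fingers close, or fill a call up. It gives the time, the measured TCP pose, the force, the opening and the grip force at its end, in the units of the state.
- bot.get_state(): the state, without advancing time (a new reading comes with each control period).
- bot.camera(name): name is "scene" or "top"; returns a dict with "color" (384x512x3 uint8, red, green, blue), "depth" (384x512 float32, m along the optical axis (not along the pixel's ray), 0 where there is no reading), "vertical_fov" (degrees; the focal length in pixels is half the picture's height over the tangent of half this angle, whatever the lens; pixels are square), "cx", "cy" (the principal point, pixels), "rvec" (rotation vector, rad) and "tvec" (3), from world to camera coordinates, as OpenCV has them. Camera axes: x right, y down, z forward; pixel columns grow to the right and rows downward; lengths in m; the calibration is good to about 2 mm. A picture is of the moment at which its call begins.
- bot.close_job(): hands the job in; it is judged then, once.
The state is a dict: "time_s": time; "joints": joint angles; "dq": joint speeds; "tau": joint torques, N m; "ee_pos": TCP position; "ee_rot": TCP orientation; "force": force on the tool from outside, world axes, zero at the start; "torque": the same for the moment, N m; "gripper_width": opening from 0.0 (shut) to 1.0 (fully open); "grip_force": force on a finger pad.
Only numpy, scipy, OpenCV 4.12 (cv2) and the standard library are available. Lean on these libraries where they do the work, as an engineer would, in place of code of your own. Each camera call takes 0.05 s, during which the arm holds its last target. There are 200 camera calls.

### The job

Unpack the sample case: lift the red draw-latch lever up past centre until its hook drops free, swing the orange lid fully back so that it stands open by itself, and lay every sample tube from the case in the V rests of the aluminium tray, one to a rest and about centred along it. Then swing the tray's keeper bar over the tubes and press it down until it snaps into its detent, and shut the lid of the empty case again (it need not be latched). Leave the tip box and the bottle where they are.

Things in the scene. Friction and masses are not known exactly. Their poses are not given: they have to be found in the camera images.
- case: grey transport case, fixed: 150 (x) x 230 (y) x 60 mm high, walls 6 mm. Origin: centre of underside; -x side is the front. Inside, four V rests along x at y = -69, -23, 23, 69 mm, open for the fingers over the middle 50 mm; a tube's axis there is 30 mm above the bench. Room beside a tube at mid length: 30 mm to the next tube or the wall
- case_lid (a joint): orange lid, 234 mm wide, 12 mm thick, top 73 mm above the bench when shut; hinged along the far (+x) top edge of the case. 0 = shut; grows as the front edge rises, to 1.9 rad = leaning back. Stiff hinge: stays at any angle it is left at; about 4 N at the front tab moves it. The latch's hook holds it shut
- lid_tab (a point): centre of the black tab on the lid's front edge, to pinch across its 26 mm width (case's y); it juts 39 mm out of the edge, is 10 mm thick, and swings with the lid. 20 mm out from the case's front face, 67 mm above the bench when shut. Orientation: the lid's (z out of its outer face, -x out along the tab)
- lid_hinge (a point): point on the lid's hinge line straight behind the tab, at 60 mm height; the tab's centre travels on an arc of about 170 mm radius about it, in the case's x-z plane
- latch_lever (a joint): over-centre draw latch lever on the lid: 0 = latched, lying back over the lid; grows as its grip is lifted up and over to the front, stop at 1.7 rad. It draws a wire hook up tight under a steel nose on the case's front: dead centre at 0.2 rad; beyond about 0.7 rad the hook has dropped clear of the nose. 3 to 5 N at the knob moves it; it stays where it is left
- lever_grip (a point): centre of the red knob on the lever's end: a roller 28 mm long along the case's y, 16 mm thick, that turns freely on the lever (pinch it end to end); 60 mm behind (+x) and 30 mm above the pivot, 27 mm above the lid's top, when latched. It travels on an arc of 67 mm radius about the lever pivot, in the case's x-z plane. Orientation: the lever's
- lever_pivot (a point): pivot axis of the lever (along the case's y), 17 mm before the front face of the case, moves with the lid, 70 mm above the bench when the lid is shut
- tray: fixed aluminium tube tray, 120 (x) x 160 (y) x 4 mm, side strips 16 mm high, four white V rests along x at y = -69, -23, 23, 69 mm like those in the case; a tube's axis there is 29 mm above the bench, either way round. Origin: underside, mid-rests; -x side faces the robot. A blue detent post 14 x 13 mm, 62 mm high, stands at x = 28, y = 100 mm
- keeper (a joint): keeper bar: a U of 8 mm steel bar, arms at y = +-84 mm on the tray's sides, its cross bar coming down over all tubes. 0 = shut, 49 mm above the bench, clear of tubes in their rests; grows as it swings up and back to +x; 1.57 = upright, stop 2.4. Stays where left (1 N moves it). At about 0.6 rad an arm meets a sprung detent ball; push it down past that with 2 to 4 N and below 0.3 it snaps to 0
- keeper_bar (a point): middle of the keeper's cross bar, 63 mm from the hinge line; a blue thumb pad 36 mm (y) x 20 x 5 mm sits here, its top 7.5 mm above this point when shut
- keeper_hinge (a point): middle of the keeper's hinge line, at x = +48, y = 0, z = 49 mm of the tray; the line runs along the tray's y
- tube_0_mid (a point): centre of a 15 ml conical sample tube, 112 mm long, body about 17 mm across, screw cap 22 mm (blue or white); the tube's length is the y axis, cap towards -y. Lies in a rest of the case at the start; may be absent. Pinch across the body at mid length
- tube_0: the same tube; this origin lies on its wall, 10 mm off the centre
- tube_1_mid (a point): centre of a 15 ml conical sample tube, 112 mm long, body about 17 mm across, screw cap 22 mm (blue or white); the tube's length is the y axis, cap towards -y. Lies in a rest of the case at the start; may be absent. Pinch across the body at mid length
- tube_1: the same tube; this origin lies on its wall, 10 mm off the centre
- tube_2_mid (a point): centre of a 15 ml conical sample tube, 112 mm long, body about 17 mm across, screw cap 22 mm (blue or white); the tube's length is the y axis, cap towards -y. Lies in a rest of the case at the start; may be absent. Pinch across the body at mid length
- tube_2: the same tube; this origin lies on its wall, 10 mm off the centre
- tube_3_mid (a point): centre of a 15 ml conical sample tube, 112 mm long, body about 17 mm across, screw cap 22 mm (blue or white); the tube's length is the y axis, cap towards -y. Lies in a rest of the case at the start; may be absent. Pinch across the body at mid length
- tube_3: the same tube; this origin lies on its wall, 10 mm off the centre
- tip_box: bystander: pipette tip box with blue deck, 89 x 128 x 70 mm, origin under its centre
- bottle: bystander: brown reagent bottle with black cap, 56 mm across, 114 mm high, origin under its centre

How it is judged (in metres and radians):
On the way, in this order (a step that is already met when the one before it is completed fails the run):
1. the latch lever is lifted past centre (beyond 0.8 rad) with the lid still shut, the hook off the nose (value of joint latch_lever above 0.8 rad and value of joint case_lid below 0.1 rad), for 0.2 s.
2. the lid is swung open to upright or beyond (over 1.5 rad) (value of joint case_lid above 1.5 rad), for 0.2 s.
3. every tube that is present lies in a V rest of the tray (z of tube_0_mid in the frame of tray between 0.02 and 0.0355 m and x of tube_0_mid in the frame of tray between -0.022 and 0.022 m and y of tube_0_mid in the frame of tray between -0.08 and 0.08 m and angle between the y axis of each of tube_0, tube_1, tube_2, tube_3 and the x axis of tray, either way round below 0.15 rad and linear speed of each of tube_0, tube_1, tube_2, tube_3 below 0.03 m/s and z of tube_1_mid in the frame of tray between 0.02 and 0.0355 m and x of tube_1_mid in the frame of tray between -0.022 and 0.022 m and y of tube_1_mid in the frame of tray between -0.08 and 0.08 m and z of tube_2_mid in the frame of tray between 0.02 and 0.0355 m and x of tube_2_mid in the frame of tray between -0.022 and 0.022 m and y of tube_2_mid in the frame of tray between -0.08 and 0.08 m and z of tube_3_mid in the frame of tray between 0.02 and 0.0355 m and x of tube_3_mid in the frame of tray between -0.022 and 0.022 m and y of tube_3_mid in the frame of tray between -0.08 and 0.08 m), for 0.2 s.
At the end, for the whole second after the job is handed in: Every tube present lies at rest in a V rest of the tray (axis within 6 mm of its resting height, within 0.15 rad of the rest's direction, mid length within 22 mm of the rest's middle), the keeper bar is shut in its detent (under 0.07 rad) and the lid of the case is shut (under 0.06 rad) (all of step 3 and value of joint keeper below 0.07 rad and value of joint case_lid below 0.06 rad); the robot touches nothing.
It fails at once if the tip_box is shoved more than 4 cm (distance of tip_box from where it was at the start of the episode above 0.04 m).
It fails at once if the bottle is shoved more than 4 cm (distance of bottle from where it was at the start of the episode above 0.04 m).
Of tube_0, tube_1, tube_2, tube_3 only 2 to 4 are there at a start; the rules pass over those that are not, and their reading is None.
Once in a run the grip may slacken for a moment while it holds something.
It also fails if it takes over 210 s, if anything falls off the work surface, if the arm or the gripper's body presses on something with over 40 N, if the wrist force passes 120 N, or if a joint passes its speed limit or range.

## Working session

There is one attempt and no reset: what is moved stays moved. The work goes in short steps, Python scripts to look and compute and a tool call to move; the robot and the scene stay as the last step left them, time stands still between calls to the robot, and variables do not carry over. Pictures are saved under pics/ and viewed, at most 14 in all, crops included, and the job is handed in when it is done.

Besides the shell and the picture viewer there is one more tool, called in YAML: its name, and indented under it one key for each argument. drive_tool: Moves the arm, as the interface text tells. Its arguments: {"type":"object","properties":{"moves":{"type":"array","items":{"type":"object","properties":{"dx":{"type":"number"},"dy":{"type":"number"},"dz":{"type":"number"},"ax":{"type":"number"},"ay":{"type":"number"},"az":{"type":"number"}}}},"gripper":{"type":"number"},"newtons":{"type":"number"}},"required":["moves"]}

```bash
mkdir -p pics; ls; cat > h.py <<'E'
import numpy as np, cv2
from cell import bot
def cam(n):
    c=bot.camera(n); c['f']=192/np.tan(np.radians(c['vertical_fov'])/2)
    c['R']=cv2.Rodrigues(np.array(c['rvec'],float))[0]; c['t']=np.array(c['tvec'],float).ravel(); return c
def cloud(c):
    v,u=np.mgrid[0:384,0:512]; d=c['depth']
    P=np.stack([(u-c['cx'])/c['f']*d,(v-c['cy'])/c['f']*d,d],-1)
    W=(P-c['t'])@c['R']; W[d==0]=np.nan; return W
def save(c,n): cv2.imwrite('pics/'+n+'.png',cv2.cvtColor(c['color'],cv2.COLOR_RGB2BGR))
E
python3 - <<'E'
from h import *
s=bot.get_state()
print({k:np.round(s[k],3).tolist() for k in s}, bot.tcp_to_grasp)
for n in('scene','top'):
    c=cam(n); save(c,n+'0'); np.save(n+'0.npy',cloud(c)); np.save(n+'c0.npy',c['color'])
    print(n,c['f'],c['cx'],c['cy'],-c['R'].T@c['t'],c['R'][2])
E
```

```text
pics
{'time_s': 0.0, 'joints': [-68.627, 33.032, 1.422, 82.387, -0.859, 64.687, -3.238], 'dq': [0.024, 0.095, 0.007, -0.083, 0.018, 0.064, -0.025], 'tau': [-0.002, -76.574, 2.249, -28.596, 0.015, 0.013, -0.0], 'ee_pos': [0.298, 0.605, 0.23], 'ee_rot': [[-0.897, 0.441, -0.001], [0.441, 0.897, -0.002], [-0.0, -0.002, -1.0]], 'force': [-0.297, -0.337, -0.588], 'torque': [-0.001, -0.034, 0.031], 'grip_force': 0.0, 'gripper_width': 1.0} 0.0187
scene 419.07967931968795 251.87123599266747 189.94496082809465 [-0.36756233 -0.73689574  0.97326957] [ 0.6120475   0.51036581 -0.6040899 ]
top 473.51633293336727 260.7418619851774 189.23995485293693 [0.36048919 0.01153021 1.48855162] [ 0.12477692 -0.01899197 -0.99200304]
```

View pics/scene0.png

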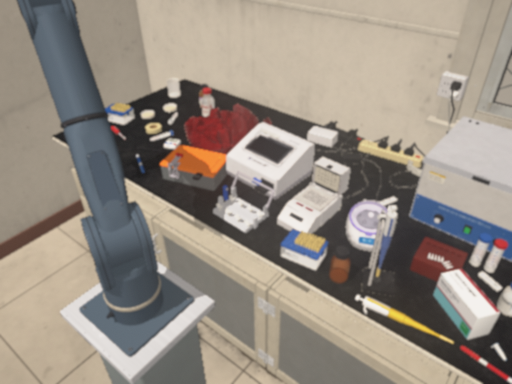

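View pics/top0.png

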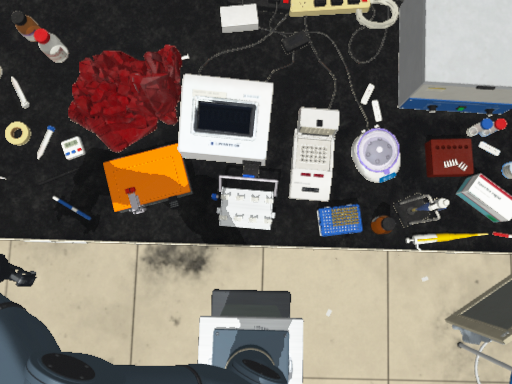

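The scene view shows the orange case at about (195,165), the tray at (243,205), the tip box at (304,250) and the bottle at (340,265). In the top view the lid is at (148,178) with the latch at (133,200), and the tray is at (247,200).

```bash
python3 - <<'E'
from h import *
ims=[]
for n,(u0,v0,u1,v1) in(('top',(95,135,285,240)),('scene',(150,135,280,240))):
    c=np.load(n+'c0.npy'); W=np.load(n+'0.npy')
    im=cv2.cvtColor(c[v0:v1,u0:u1],cv2.COLOR_RGB2BGR); ims.append(cv2.resize(im,None,fx=4 if n=='top' else 5,fy=4 if n=='top' else 5,interpolation=cv2.INTER_CUBIC))
    cv2.imwrite(f'pics/{n}crop.png',ims[-1])
    h=cv2.cvtColor(c,cv2.COLOR_RGB2HSV)
    roi=np.zeros(h.shape[:2],bool); roi[v0:v1,u0:u1]=1
    m=roi&(h[...,0]>8)&(h[...,0]<22)&(h[...,1]>150)&(h[...,2]>90)
    P=W[m]; P=P[np.isfinite(P).all(1)]
    print(n,'lid',len(P),'z pct',np.percentile(P[:,2],[2,25,50,75,98]))
    T=P[abs(P[:,2]-np.median(P[:,2]))<.01]
    r=cv2.minAreaRect(T[:,:2].astype(np.float32)*1000); print(r, cv2.boxPoints(r).tolist())
    # bystanders/tray white-ish & colored pts
    bl=roi&(h[...,0]>105)&(h[...,0]<125)&(h[...,1]>120)&(h[...,2]>60)
    k,l,st,ce=cv2.connectedComponentsWithStats(bl.astype(np.uint8))
    for i in range(1,k):
        if st[i,4]>=4:
            Q=W[l==i]; print(' blue',ce[i],st[i,4],np.nanmedian(Q,0),np.nanmax(Q[:,2]))
    rd=roi&((h[...,0]<6)|(h[...,0]>174))&(h[...,1]>110)&(h[...,2]>80)
    k,l,st,ce=cv2.connectedComponentsWithStats(rd.astype(np.uint8))
    for i in range(1,k):
        if st[i,4]>=4:
            Q=W[l==i]; print(' red',ce[i],st[i,4],np.nanmedian(Q,0),np.nanmax(Q[:,2]))
E
```

```text
top lid 3830 z pct [0.06506843 0.07211968 0.07437098 0.0765487  0.08098152]
((566.842041015625, 330.8275146484375), (158.10877990722656, 233.40103149414062), 16.867958068847656) [[457.32623291015625, 419.568115234375], [525.0515747070312, 196.2089385986328], [676.3578491210938, 242.0869140625], [608.6325073242188, 465.44610595703125]]
 blue [248.47222222 175.52777778] 36 [0.57508326 0.0237182  0.10569314] 0.11127174594190355
 blue [213.75    196.15625] 32 [0.51482927 0.1265651  0.05934763] 0.06731030836078268
 red [118.78947368 140.81473684] 475 [0.68657636 0.43405477 0.02465369] 0.039273900255460924
 red [130.1  190.05] 40 [0.52039248 0.36697709 0.1060653 ] 0.11508158230233875
scene lid 1216 z pct [0.05773873 0.07338107 0.07544057 0.07712254 0.08016526]
((560.4401245117188, 331.5088195800781), (165.0740203857422, 237.77479553222656), 15.967201232910156) [[448.383056640625, 423.1045837402344], [513.7918701171875, 194.50331115722656], [672.4971923828125, 239.91305541992188], [607.08837890625, 468.51434326171875]]
 blue [225.1 194.3] 20 [0.50803456 0.12327494 0.03164289] 0.047444168803374466
 red [214.28285714 141.51      ] 700 [0.73373436 0.39488862 0.04486058] 0.10273758264183641
 red [178.66666667 154.6       ] 15 [0.51459438 0.3647373  0.1053101 ] 0.11050583633329221
```

View pics/topcrop.png

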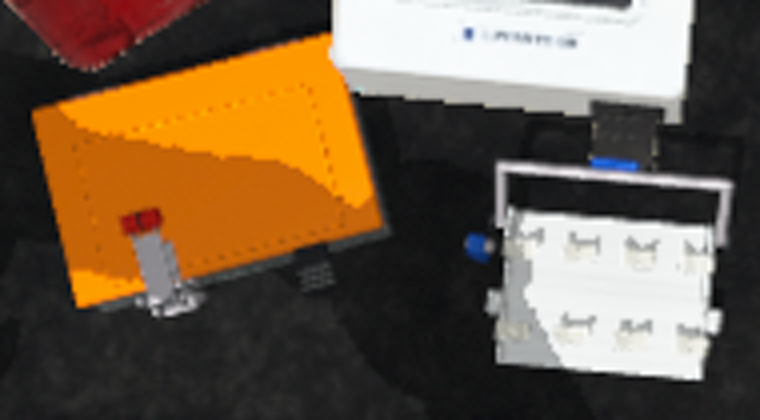

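View pics/scenecrop.png

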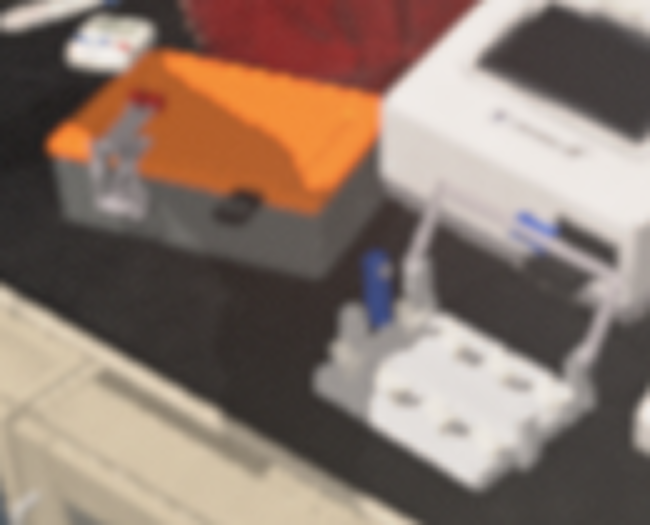

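The crops show the case yawed by about +17°. The latch knob is at (141,220) in the top crop, the tab at (315,268), the pad at (613,163) and the post at (478,246). The keeper bar is up, and the tray is yawed about −5°.

```bash
cat >> h.py <<'E'
def proj(c,P): 
    return cv2.projectPoints(np.asarray(P,float).reshape(-1,3),np.array(c['rvec'],float),c['t'],np.array([[c['f'],0,c['cx']],[0,c['f'],c['cy']],[0,0,1]]),None)[0][:,0]
def box(x0,x1,y0,y1,z0,z1): return np.array([[x,y,z] for x in(x0,x1) for y in(y0,y1) for z in(z0,z1)])
def place(P,p): # p=x,y,yaw
    cs,sn=np.cos(p[2]),np.sin(p[2]); return np.c_[cs*P[:,0]-sn*P[:,1]+p[0],sn*P[:,0]+cs*P[:,1]+p[1],P[:,2]]
def hullmask(uv,k=4):
    m=np.zeros((384*k,512*k),np.uint8); cv2.fillConvexPoly(m,cv2.convexHull(np.round((uv+.5)*k).astype(np.int32)),1); return m
E
python3 - <<'E'
from h import *
from scipy.optimize import minimize
for n,(u0,v0,u1,v1) in(('top',(95,135,200,240)),('scene',(150,135,240,200))):
    c=cam(n); h=cv2.cvtColor(c['color'],cv2.COLOR_RGB2HSV)
    m=np.zeros((384,512),np.uint8); m[v0:v1,u0:u1]=((h[...,0]>8)&(h[...,0]<22)&(h[...,1]>150)&(h[...,2]>90))[v0:v1,u0:u1]
    k,l,st,ce=cv2.connectedComponentsWithStats(m); i=1+np.argmax(st[1:,4])
    cn=max(cv2.findContours((l==i).astype(np.uint8),0,cv2.CHAIN_APPROX_NONE)[0],key=len)
    H=np.zeros_like(m); cv2.fillConvexPoly(H,cv2.convexHull(cn),1)
    Hk=cv2.resize(H,None,fx=4,fy=4,interpolation=0)
    B=box(-.077,.077,-.117,.117,.061,.073)
    f=lambda p:(hullmask(proj(c,place(B,p)))^Hk).sum()
    best=min((minimize(f,[.565+a,.331,y],method='Nelder-Mead',options=dict(initial_simplex=[[.565+a,.331,y],[.575+a,.331,y],[.565+a,.341,y],[.565+a,.331,y+.05]])) for a in(-.005,.003) for y in(.28,.3)),key=lambda r:r.fun)
    print(n,best.x,np.degrees(best.x[2]),best.fun/Hk.sum())
    W=cloud(c)
    if n=='top':
        r=W[175:240,205:285].reshape(-1,3); 
        a=r[(r[:,2]>.012)&(r[:,2]<.045)]; q=cv2.minAreaRect(a[:,:2].astype(np.float32)*1000); print('tray',len(a),q,np.median(a,0)); 
        b=r[(r[:,2]>.085)&(r[:,2]<.13)]; print('bar',len(b),b.mean(0)); l=cv2.fitLine(b[:,:2].astype(np.float32),2,0,.01,.01).ravel(); print(np.degrees(np.arctan2(l[1],l[0])), b[b[:,1].argmin()],b[b[:,1].argmax()])
        # height map
        for v in range(180,234,3): print(v,[int(round(1000*z)) if z==z else -9 for z in W[v,208:286:3,2]])
        print('uv of world grid', W[205,247], W[178,227], W[150,205])
E
```

```text
top [0.56697952 0.33106439 0.29145562] 16.699177141872735 0.02465720471493866
tray 413 ((485.3404846191406, 45.893394470214844), (212.31434631347656, 117.23080444335938), 87.17350006103516) [0.47544326 0.03790951 0.02247283]
bar 216 [0.56489519 0.02230155 0.10397505]
86.67096 [ 0.55289939 -0.06301661  0.09541125] [0.55441213 0.10966382 0.08913519]
180 [3, -1, 1, 3, 90, -4, 2, 1, 6, -2, -3, -5, 1, -2, 106, 110, 105, 109, 104, 108, 108, 107, 106, 4, 4, -8]
183 [-5, 8, -6, -3, 84, 1, 0, 0, -6, 0, 0, -6, -2, -2, 4, -2, -2, 4, -2, 0, 4, 3, 3, 95, 3, -1]
186 [-3, -3, 0, -1, 66, -4, -6, 3, 0, 4, -1, 0, 3, -6, 1, -1, 0, 2, -1, 8, -2, -4, -1, 0, -4, -3]
189 [2, 7, -1, -1, 57, 25, 5, 3, 5, 2, 3, 4, 0, 4, 1, -2, 0, 3, -2, 3, -3, -3, 73, -3, 4, -2]
192 [-6, -1, 1, 54, -2, 9, 5, -2, -3, 4, 7, 3, 1, 1, 10, 2, 8, -1, 6, 2, 6, 10, 66, 3, 7, 1]
195 [2, 56, 63, 56, -1, 27, 21, 10, 2, 3, -9, 5, 8, 4, 5, 4, 5, 10, 9, 5, 5, 16, 58, 1, 1, -6]
198 [-3, 1, 65, 4, 34, 21, 25, 3, 2, 31, 16, 22, 5, 4, 25, 21, 22, 4, 7, 27, 2, 31, -1, 3, -3, 0]
201 [7, -3, 2, 4, 2, 3, 10, 6, 4, 3, 4, 6, 8, 5, 25, 14, 28, 3, 7, 
[... 455 characters left out ...]
 6, 3, -2, 1, 42, 38, 3, 6, -1]
219 [5, -3, 1, 0, 20, 13, 27, 8, 4, 29, 15, 34, 7, 7, 25, 24, 30, 10, 6, 21, 16, 3, 2, -5, -1, 0]
222 [3, -2, 4, 2, 14, 4, 1, 6, 1, 1, 7, 10, 5, 0, 4, 19, 28, -2, 9, 15, 19, 25, -1, 3, -2, -3]
225 [2, 2, 4, 5, 9, 6, 8, 6, 4, 5, -4, 10, 7, 6, 4, 8, -2, 3, 2, 0, 7, -4, 1, -6, -1, -4]
228 [-2, 3, 6, 3, 2, 0, 4, -3, -2, 4, 2, 4, 0, 1, -1, 9, 6, 12, 2, 0, 2, 2, -2, 1, 0, 3]
231 [-9, 4, 3, 4, -4, 4, -2, 1, 1, -1, 1, 1, -1, -3, 0, -3, -8, -1, -3, 2, 4, -2, -7, 4, 3, -8]
uv of world grid [0.49585914 0.02491605 0.00503486] [0.56552142 0.08571462 0.10045651] [0.64884692 0.15477655 0.09491853]
scene [0.56589278 0.33627822 0.29676966] 17.00364880017193 0.06059951624049758
```

```bash
cat >> h.py <<'E'
CASE=np.array([.5665,.332,np.radians(16.8)]); TRAY=np.array([.482,.028,np.radians(-3.2)])
def W(fr,x,y,z): return place(np.array([[x,y,z]]),fr)[0]
def delta(pos,yaw):
    """tool-down target: tool y axis = yaw dir (deg, mod 180). prints az first then shift (cm) in the turned frame"""
    s=bot.get_state(); R=np.array(s['ee_rot']); p=np.array(s['ee_pos'])
    y=np.radians(yaw); c=[]
    for k in(0,np.pi):
        Y=np.array([np.cos(y+k),np.sin(y+k),0]); Z=np.array([0,0,-1.]); T=np.c_[np.cross(Y,Z),Y,Z]
        rv=cv2.Rodrigues(R.T@T)[0].ravel(); c.append((np.linalg.norm(rv),rv,T))
    _,rv,T=min(c,key=lambda a:a[0]); d=T.T@(np.asarray(pos)-p)*100
    print('turn',rv.round(3),'then shift cm',d.round(2),'tcp',p.round(4),'j7',round(s['joints'][6],1),'w',s['gripper_width'],'t',s['time_s'])
E
python3 - <<'E'
from h import *
ims=[]
for n,(u0,v0,u1,v1) in(('top',(95,160,285,240)),('scene',(150,135,280,240))):
    c=cam(n); k=4; im=cv2.resize(cv2.cvtColor(c['color'],cv2.COLOR_RGB2BGR),None,fx=k,fy=k,interpolation=cv2.INTER_CUBIC)
    pts=[(W(TRAY,x,y,.029),(0,0,255)) for x in(-.03,.03) for y in(-.069,-.023,.023,.069)]+[(W(TRAY,.028,.1,.062),(0,255,0)),(W(TRAY,.048,.084,.049),(255,0,255)),(W(TRAY,.048,-.084,.049),(255,0,255))]
    pts+=[(W(CASE,-.095,y,.072),(0,255,255)) for y in(-.04,-.03,-.02,-.01,0)]+[(W(CASE,-.032,.048,.1),(0,255,0)),(W(CASE,-.075,-.115,.06),(255,0,255)),(W(CASE,-.075,-.115,.0),(255,0,255)),(W(CASE,-.075,.115,.0),(255,0,255))]
    for P,col in pts:
        u=(proj(c,P)[0]+.5)*k; cv2.circle(im,tuple(np.round(u).astype(int).tolist()),2,col,-1)
    ims.append(im[v0*k:v1*k,u0*k:u1*k])
w=max(i.shape[1] for i in ims); o=np.vstack([cv2.copyMakeBorder(i,0,0,0,w-i.shape[1],0) for i in ims])
print(o.shape); cv2.imwrite('pics/ov.png',cv2.resize(o,None,fx=.8,fy=.8,interpolation=cv2.INTER_AREA))
delta(W(CASE,-.032,.048,.16),106.8)
E
```

```text
(740, 760, 3)
turn [-0.001 -0.    -0.75 ] then shift cm [-14.63 -29.17   7.1 ] tcp [0.2977 0.6057 0.231 ] j7 -3.2 w 1.0002892722259418 t 0.3
```

View pics/ov.png

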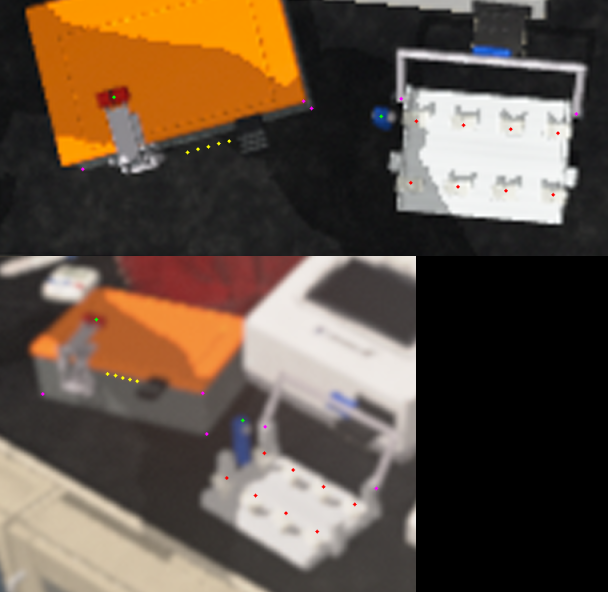

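The overlay agrees with the fit. The tab sits at (253,140), i.e. case y ≈ −0.061, and the knob and post dots land on their features.

drive_tool:
  moves:
    - {"az": -0.15}
    - {"az": -0.15}
    - {"az": -0.15}
    - {"az": -0.15}
    - {"az": -0.15}
    - {"dx": -2.4, "dy": -4.8}
    - {"dx": -2.4, "dy": -4.8}
    - {"dx": -2.4, "dy": -4.8}
  gripper: -0.1
  newtons: 40

```text
invalid input at $.moves[0]: expected keys dx, dy, dz, ax, ay, az
```

drive_tool:
  moves:
    - {"dx": -2.4, "dy": -4.8}
    - {"dx": -2.4, "dy": -4.8}
    - {"dx": -2.4, "dy": -4.8}
    - {"dz": 2}
    - {"dz": 2.5}
    - {"dz": 2.5}
    - {}
    - {}

```text
invalid input at $.moves[0]: expected keys dx, dy, dz, ax, ay, az
```

```bash
python3 -c "
from h import *
delta(W(CASE,-.032,.048,.0813),106.8)"
```

```text
turn [-0.001 -0.    -0.75 ] then shift cm [-14.63 -29.17  14.97] tcp [0.2977 0.6057 0.231 ] j7 -3.2 w 1.0002892722259418 t 0.3
```

All six keys are needed in every row.

drive_tool:
  moves:
    - {"dx": 0, "dy": 0, "dz": 0, "ax": 0, "ay": 0, "az": -0.15}
    - {"dx": 0, "dy": 0, "dz": 0, "ax": 0, "ay": 0, "az": -0.15}
    - {"dx": 0, "dy": 0, "dz": 0, "ax": 0, "ay": 0, "az": -0.15}
    - {"dx": 0, "dy": 0, "dz": 0, "ax": 0, "ay": 0, "az": -0.15}
    - {"dx": 0, "dy": 0, "dz": 0, "ax": 0, "ay": 0, "az": -0.15}
    - {"dx": -2.4, "dy": -4.8, "dz": 0, "ax": 0, "ay": 0, "az": 0}
    - {"dx": -2.4, "dy": -4.8, "dz": 0, "ax": 0, "ay": 0, "az": 0}
    - {"dx": -2.4, "dy": -4.8, "dz": 0, "ax": 0, "ay": 0, "az": 0}
  gripper: -0.1
  newtons: 40

```text
time_s: 1.3
ee_pos: [0.4093, 0.4875, 0.2313]
ee_rot: [[-0.957, -0.289, 0.0], [-0.289, 0.957, 0.0], [-0.0, -0.0, -1.0]]
force: [0.2, 0.5, -0.4]
gripper_width: 0.552
grip_force: 0.0
```

drive_tool:
  moves:
    - {"dx": -2.4, "dy": -4.8, "dz": 0, "ax": 0, "ay": 0, "az": 0}
    - {"dx": -2.4, "dy": -4.8, "dz": 0, "ax": 0, "ay": 0, "az": 0}
    - {"dx": -2.4, "dy": -4.8, "dz": 0, "ax": 0, "ay": 0, "az": 0}
    - {"dx": 0, "dy": 0, "dz": 2, "ax": 0, "ay": 0, "az": 0}
    - {"dx": 0, "dy": 0, "dz": 2.5, "ax": 0, "ay": 0, "az": 0}
    - {"dx": 0, "dy": 0, "dz": 2.5, "ax": 0, "ay": 0, "az": 0}
    - {"dx": 0, "dy": 0, "dz": 0, "ax": 0, "ay": 0, "az": 0}
    - {"dx": 0, "dy": 0, "dz": 0, "ax": 0, "ay": 0, "az": 0}

```text
time_s: 2.3
ee_pos: [0.5192, 0.3721, 0.1622]
ee_rot: [[-0.957, -0.289, 0.001], [-0.289, 0.957, 0.001], [-0.001, 0.0, -1.0]]
force: [-0.2, -0.6, 0.6]
gripper_width: 0.55
grip_force: 0.0
```

```bash
python3 -c "
from h import *
delta(W(CASE,-.032,.048,.0813),106.8)"
```

```text
turn [0.    0.001 0.   ] then shift cm [-0.17 -0.4   8.09] tcp [0.5192 0.3721 0.1622] j7 61.6 w 0.5501928408867324 t 2.3
```

drive_tool:
  moves:
    - {"dx": -0.2, "dy": -0.4, "dz": 2, "ax": 0, "ay": 0, "az": 0}
    - {"dx": 0, "dy": 0, "dz": 2, "ax": 0, "ay": 0, "az": 0}
    - {"dx": 0, "dy": 0, "dz": 2, "ax": 0, "ay": 0, "az": 0}
    - {"dx": 0, "dy": 0, "dz": 1.2, "ax": 0, "ay": 0, "az": 0}
    - {"dx": 0, "dy": 0, "dz": 0.8, "ax": 0, "ay": 0, "az": 0}
    - {"dx": 0, "dy": 0, "dz": 0, "ax": 0, "ay": 0, "az": 0}
    - {"dx": 0, "dy": 0, "dz": 0, "ax": 0, "ay": 0, "az": 0}
    - {"dx": 0, "dy": 0, "dz": 0, "ax": 0, "ay": 0, "az": 0}

```text
time_s: 3.3
ee_pos: [0.5222, 0.3687, 0.0819]
ee_rot: [[-0.957, -0.289, 0.001], [-0.289, 0.957, 0.001], [-0.001, 0.0, -1.0]]
force: [0.7, -0.0, 1.1]
gripper_width: 0.552
grip_force: 0.0
```

drive_tool:
  moves:
    - {"dx": 0, "dy": 0, "dz": 0, "ax": 0, "ay": 0, "az": 0}
    - {"dx": 0, "dy": 0, "dz": 0, "ax": 0, "ay": 0, "az": 0}
    - {"dx": 0, "dy": 0, "dz": 0, "ax": 0, "ay": 0, "az": 0}
    - {"dx": 0, "dy": 0, "dz": 0, "ax": 0, "ay": 0, "az": 0}
    - {"dx": 0, "dy": 0, "dz": 0, "ax": 0, "ay": 0, "az": 0}
    - {"dx": 0, "dy": 0, "dz": 0, "ax": 0, "ay": 0, "az": 0}
    - {"dx": 0, "dy": 0, "dz": 0, "ax": 0, "ay": 0, "az": 0}
    - {"dx": 0, "dy": 0, "dz": 0, "ax": 0, "ay": 0, "az": 0}
  gripper: 1

```text
time_s: 4.3
ee_pos: [0.5221, 0.3686, 0.0815]
ee_rot: [[-0.957, -0.289, 0.0], [-0.289, 0.957, 0.0], [-0.001, 0.0, -1.0]]
force: [-0.8, 0.1, 5.1]
gripper_width: 0.317
grip_force: 41.9
```

drive_tool:
  moves:
    - {"dx": 0.52, "dy": 0, "dz": -0.86, "ax": 0, "ay": 0, "az": 0}
    - {"dx": 0.63, "dy": 0, "dz": -0.78, "ax": 0, "ay": 0, "az": 0}
    - {"dx": 0.75, "dy": 0, "dz": -0.67, "ax": 0, "ay": 0, "az": 0}
    - {"dx": 0.84, "dy": 0, "dz": -0.55, "ax": 0, "ay": 0, "az": 0}
    - {"dx": 0.91, "dy": 0, "dz": -0.42, "ax": 0, "ay": 0, "az": 0}
    - {"dx": 0.97, "dy": 0, "dz": -0.28, "ax": 0, "ay": 0, "az": 0}
    - {"dx": 1.0, "dy": 0, "dz": -0.13, "ax": 0, "ay": 0, "az": 0}
    - {"dx": 1.0, "dy": 0, "dz": 0.02, "ax": 0, "ay": 0, "az": 0}

```text
time_s: 5.3
ee_pos: [0.4578, 0.3491, 0.1184]
ee_rot: [[-0.957, -0.289, 0.0], [-0.289, 0.957, 0.0], [-0.0, 0.0, -1.0]]
force: [1.3, 2.0, 2.8]
gripper_width: 0.32
grip_force: 41.7
```

drive_tool:
  moves:
    - {"dx": 0, "dy": 0, "dz": 0, "ax": 0, "ay": 0, "az": 0}
    - {"dx": 0, "dy": 0, "dz": 0, "ax": 0, "ay": 0, "az": 0}
    - {"dx": 0, "dy": 0, "dz": 0, "ax": 0, "ay": 0, "az": 0}
    - {"dx": 0, "dy": 0, "dz": 0, "ax": 0, "ay": 0, "az": 0}
    - {"dx": 0, "dy": 0, "dz": 0, "ax": 0, "ay": 0, "az": 0}
    - {"dx": 0, "dy": 0, "dz": 0, "ax": 0, "ay": 0, "az": 0}
    - {"dx": 0, "dy": 0, "dz": 0, "ax": 0, "ay": 0, "az": 0}
    - {"dx": 0, "dy": 0, "dz": 0, "ax": 0, "ay": 0, "az": 0}

```text
time_s: 6.3
ee_pos: [0.457, 0.3489, 0.1181]
ee_rot: [[-0.957, -0.29, -0.002], [-0.29, 0.957, -0.001], [0.002, -0.001, -1.0]]
force: [-2.9, -1.8, 10.7]
gripper_width: 0.318
grip_force: 42.5
```

drive_tool:
  moves:
    - {"dx": 0, "dy": 0, "dz": 0, "ax": 0, "ay": 0, "az": 0}
    - {"dx": 0, "dy": 0, "dz": 0, "ax": 0, "ay": 0, "az": 0}
    - {"dx": 0, "dy": 0, "dz": 0, "ax": 0, "ay": 0, "az": 0}
    - {"dx": 0, "dy": 0, "dz": -2, "ax": 0, "ay": 0, "az": 0}
    - {"dx": 0, "dy": 0, "dz": -3, "ax": 0, "ay": 0, "az": 0}
    - {"dx": 0, "dy": 0, "dz": -3, "ax": 0, "ay": 0, "az": 0}
    - {"dx": 0, "dy": 0, "dz": 0, "ax": 0, "ay": 0, "az": 0}
    - {"dx": 0, "dy": 0, "dz": 0, "ax": 0, "ay": 0, "az": 0}
  gripper: -0.1

```text
time_s: 7.3
ee_pos: [0.4582, 0.349, 0.1974]
ee_rot: [[-0.957, -0.289, -0.001], [-0.289, 0.957, -0.001], [0.001, -0.0, -1.0]]
force: [-0.6, -0.1, 0.6]
gripper_width: 0.553
grip_force: 0.0
```

```bash
python3 -c "
from h import *
delta(W(CASE,-.1,-.061,.0483),106.8)
c=cam('scene'); save(c,'s1'); w=cloud(c); h=cv2.cvtColor(c['color'],cv2.COLOR_RGB2HSV)
i=cv2.cvtColor(c['color'],cv2.COLOR_RGB2BGR)[100:220,120:280]; cv2.imwrite('pics/s1c.png',cv2.resize(i,None,fx=4,fy=4,interpolation=2))
print(np.nanmedian(w[160:164,200:215].reshape(-1,3),0))"
```

```text
turn [-0.    -0.001 -0.   ] then shift cm [  0.12 -10.86  14.91] tcp [0.4582 0.349  0.1974] j7 59.8 w 0.5532190387141892 t 7.3
[0.57627382 0.27417408 0.07625295]
```

View pics/s1c.png

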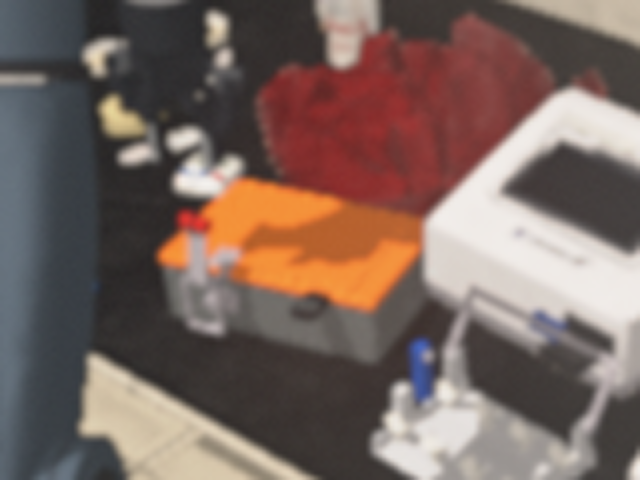

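The knob at (192,220) shows the lever is upright, and the lid is still shut. The tab is at (311,305). Next I pinch the tab.

drive_tool:
  moves:
    - {"dx": 0.1, "dy": -3.6, "dz": 0, "ax": 0, "ay": 0, "az": 0}
    - {"dx": 0, "dy": -3.6, "dz": 0, "ax": 0, "ay": 0, "az": 0}
    - {"dx": 0, "dy": -3.6, "dz": 0, "ax": 0, "ay": 0, "az": 0}
    - {"dx": 0, "dy": 0, "dz": 4, "ax": 0, "ay": 0, "az": 0}
    - {"dx": 0, "dy": 0, "dz": 4, "ax": 0, "ay": 0, "az": 0}
    - {"dx": 0, "dy": 0, "dz": 4, "ax": 0, "ay": 0, "az": 0}
    - {"dx": 0, "dy": 0, "dz": 2.9, "ax": 0, "ay": 0, "az": 0}
    - {"dx": 0, "dy": 0, "dz": 0, "ax": 0, "ay": 0, "az": 0}

```text
time_s: 8.35
ee_pos: [0.4868, 0.2446, 0.0465]
ee_rot: [[-0.957, -0.289, -0.005], [-0.289, 0.957, -0.003], [0.006, -0.001, -1.0]]
force: [-0.4, -0.8, 0.9]
gripper_width: 0.551
grip_force: 0.0
```

drive_tool:
  moves:
    - {"dx": 0, "dy": 0, "dz": 0, "ax": 0, "ay": 0, "az": 0}
    - {"dx": 0, "dy": 0, "dz": 0, "ax": 0, "ay": 0, "az": 0}
    - {"dx": 0, "dy": 0, "dz": 0, "ax": 0, "ay": 0, "az": 0}
    - {"dx": 0, "dy": 0, "dz": 0, "ax": 0, "ay": 0, "az": 0}
    - {"dx": 0, "dy": 0, "dz": 0, "ax": 0, "ay": 0, "az": 0}
    - {"dx": 0, "dy": 0, "dz": 0, "ax": 0, "ay": 0, "az": 0}
    - {"dx": 0, "dy": 0, "dz": 0, "ax": 0, "ay": 0, "az": 0}
    - {"dx": 0, "dy": 0, "dz": 0, "ax": 0, "ay": 0, "az": 0}
  gripper: 1
  newtons: 40

```text
time_s: 9.35
ee_pos: [0.4894, 0.2439, 0.05]
ee_rot: [[-0.958, -0.288, 0.001], [-0.288, 0.958, -0.002], [-0.001, -0.002, -1.0]]
force: [2.0, -5.1, -3.5]
gripper_width: 0.296
grip_force: 39.7
```

```bash
python3 -c "
import numpy as np
# grasp rel hinge (case x,z) start (-.175,.007)
r=np.hypot(.175,.007); a0=np.arctan2(.007,.175)
q=np.linspace(0,1.66,25); x=-r*np.cos(a0+q); z=r*np.sin(a0+q)
print(np.c_[-np.diff(x),-np.diff(z)].round(4)*100)"
```

```text
[[-0.09 -1.21]
 [-0.17 -1.2 ]
 [-0.26 -1.18]
 [-0.34 -1.16]
 [-0.42 -1.14]
 [-0.49 -1.11]
 [-0.57 -1.07]
 [-0.64 -1.03]
 [-0.71 -0.98]
 [-0.78 -0.93]
 [-0.84 -0.87]
 [-0.9  -0.81]
 [-0.95 -0.75]
 [-1.   -0.68]
 [-1.05 -0.61]
 [-1.09 -0.54]
 [-1.12 -0.46]
 [-1.15 -0.38]
 [-1.17 -0.3 ]
 [-1.19 -0.22]
 [-1.2  -0.14]
 [-1.21 -0.05]
 [-1.21  0.03]
 [-1.21  0.11]]
```

drive_tool:
  moves:
    - {"dx": -0.09, "dy": 0, "dz": -1.21, "ax": 0, "ay": 0, "az": 0}
    - {"dx": -0.17, "dy": 0, "dz": -1.2, "ax": 0, "ay": 0, "az": 0}
    - {"dx": -0.26, "dy": 0, "dz": -1.18, "ax": 0, "ay": 0, "az": 0}
    - {"dx": -0.34, "dy": 0, "dz": -1.16, "ax": 0, "ay": 0, "az": 0}
    - {"dx": -0.42, "dy": 0, "dz": -1.14, "ax": 0, "ay": 0, "az": 0}
    - {"dx": -0.49, "dy": 0, "dz": -1.11, "ax": 0, "ay": 0, "az": 0}
    - {"dx": -0.57, "dy": 0, "dz": -1.07, "ax": 0, "ay": 0, "az": 0}
    - {"dx": -0.64, "dy": 0, "dz": -1.03, "ax": 0, "ay": 0, "az": 0}

```text
time_s: 10.35
ee_pos: [0.5182, 0.2526, 0.1411]
ee_rot: [[-0.958, -0.288, 0.001], [-0.288, 0.958, -0.001], [-0.001, -0.002, -1.0]]
force: [6.0, -2.2, -9.6]
gripper_width: 0.294
grip_force: 39.9
```

drive_tool:
  moves:
    - {"dx": -0.71, "dy": 0, "dz": -0.98, "ax": 0, "ay": 0, "az": 0}
    - {"dx": -0.78, "dy": 0, "dz": -0.93, "ax": 0, "ay": 0, "az": 0}
    - {"dx": -0.84, "dy": 0, "dz": -0.87, "ax": 0, "ay": 0, "az": 0}
    - {"dx": -0.9, "dy": 0, "dz": -0.81, "ax": 0, "ay": 0, "az": 0}
    - {"dx": -0.95, "dy": 0, "dz": -0.75, "ax": 0, "ay": 0, "az": 0}
    - {"dx": -1.0, "dy": 0, "dz": -0.68, "ax": 0, "ay": 0, "az": 0}
    - {"dx": -1.05, "dy": 0, "dz": -0.61, "ax": 0, "ay": 0, "az": 0}
    - {"dx": -1.09, "dy": 0, "dz": -0.54, "ax": 0, "ay": 0, "az": 0}

```text
time_s: 11.35
ee_pos: [0.5869, 0.2734, 0.202]
ee_rot: [[-0.958, -0.288, -0.002], [-0.288, 0.958, -0.003], [0.003, -0.002, -1.0]]
force: [0.5, -5.3, -9.7]
gripper_width: 0.292
grip_force: 39.8
```

drive_tool:
  moves:
    - {"dx": -1.12, "dy": 0, "dz": -0.46, "ax": 0, "ay": 0, "az": 0}
    - {"dx": -1.15, "dy": 0, "dz": -0.38, "ax": 0, "ay": 0, "az": 0}
    - {"dx": -1.17, "dy": 0, "dz": -0.3, "ax": 0, "ay": 0, "az": 0}
    - {"dx": -1.19, "dy": 0, "dz": -0.22, "ax": 0, "ay": 0, "az": 0}
    - {"dx": -1.2, "dy": 0, "dz": -0.14, "ax": 0, "ay": 0, "az": 0}
    - {"dx": -1.21, "dy": 0, "dz": -0.05, "ax": 0, "ay": 0, "az": 0}
    - {"dx": -1.21, "dy": 0, "dz": 0.03, "ax": 0, "ay": 0, "az": 0}
    - {"dx": -1.21, "dy": 0, "dz": 0.11, "ax": 0, "ay": 0, "az": 0}

```text
time_s: 12.35
ee_pos: [0.6776, 0.3009, 0.2165]
ee_rot: [[-0.958, -0.288, -0.001], [-0.288, 0.958, -0.003], [0.002, -0.002, -1.0]]
force: [-2.5, -5.8, -3.2]
gripper_width: 0.295
grip_force: 39.4
```

drive_tool:
  moves:
    - {"dx": -1.2, "dy": 0, "dz": 0.2, "ax": 0, "ay": 0, "az": 0}
    - {"dx": 0, "dy": 0, "dz": 0, "ax": 0, "ay": 0, "az": 0}
    - {"dx": 0, "dy": 0, "dz": 0, "ax": 0, "ay": 0, "az": 0}
    - {"dx": 0, "dy": 0, "dz": 0, "ax": 0, "ay": 0, "az": 0}
    - {"dx": 0, "dy": 0, "dz": 0, "ax": 0, "ay": 0, "az": 0}
    - {"dx": 0, "dy": 0, "dz": 0, "ax": 0, "ay": 0, "az": 0}
    - {"dx": 0, "dy": 0, "dz": 0, "ax": 0, "ay": 0, "az": 0}
    - {"dx": 0, "dy": 0, "dz": 0, "ax": 0, "ay": 0, "az": 0}

```text
time_s: 13.35
ee_pos: [0.6896, 0.3045, 0.2145]
ee_rot: [[-0.958, -0.288, 0.001], [-0.288, 0.958, -0.002], [-0.0, -0.002, -1.0]]
force: [1.1, -5.4, -3.5]
gripper_width: 0.296
grip_force: 39.8
```

drive_tool:
  moves:
    - {"dx": 0, "dy": 0, "dz": 0, "ax": 0, "ay": 0, "az": 0}
    - {"dx": 0, "dy": 0, "dz": 0, "ax": 0, "ay": 0, "az": 0}
    - {"dx": 0, "dy": 0, "dz": 0, "ax": 0, "ay": 0, "az": 0}
    - {"dx": 0, "dy": 0, "dz": 0, "ax": 0, "ay": 0, "az": 0}
    - {"dx": 0, "dy": 0, "dz": -2, "ax": 0, "ay": 0, "az": 0}
    - {"dx": 0, "dy": 0, "dz": -3, "ax": 0, "ay": 0, "az": 0}
    - {"dx": 4, "dy": 0, "dz": -1, "ax": 0, "ay": 0, "az": 0}
    - {"dx": 4, "dy": 0, "dz": 0, "ax": 0, "ay": 0, "az": 0}
  gripper: -0.1

```text
time_s: 14.35
ee_pos: [0.6124, 0.2833, 0.2746]
ee_rot: [[-0.957, -0.289, 0.002], [-0.289, 0.957, 0.001], [-0.002, 0.001, -1.0]]
force: [-0.1, -0.6, -0.2]
gripper_width: 0.549
grip_force: 0.0
```

drive_tool:
  moves:
    - {"dx": 5, "dy": 0, "dz": 0, "ax": 0, "ay": 0, "az": 0}
    - {"dx": 5, "dy": 0, "dz": 0, "ax": 0, "ay": 0, "az": 0}
    - {"dx": 5, "dy": 0, "dz": 0, "ax": 0, "ay": 0, "az": 0}
    - {"dx": 0, "dy": 0, "dz": 0, "ax": 0, "ay": 0, "az": 0}
    - {"dx": 0, "dy": 0, "dz": 0, "ax": 0, "ay": 0, "az": 0}
    - {"dx": 0, "dy": 0, "dz": 0, "ax": 0, "ay": 0, "az": 0}
    - {"dx": 0, "dy": 0, "dz": 0, "ax": 0, "ay": 0, "az": 0}
    - {"dx": 0, "dy": 0, "dz": 0, "ax": 0, "ay": 0, "az": 0}

```text
time_s: 15.35
ee_pos: [0.4696, 0.2398, 0.2735]
ee_rot: [[-0.957, -0.289, -0.0], [-0.289, 0.957, -0.0], [0.0, -0.0, -1.0]]
force: [0.3, -0.6, 0.6]
gripper_width: 0.551
grip_force: 0.0
```

```bash
python3 -c "
from h import *
c=cam('top'); np.save('topc2.npy',c['color']); np.save('top2.npy',cloud(c))
a=cv2.resize(cv2.cvtColor(c['color'],cv2.COLOR_RGB2BGR)[130:225,95:215],None,fx=6,fy=6,interpolation=2); cv2.imwrite('pics/t2.png',a)
c=cam('scene'); save(c,'s2');cv2.imwrite('pics/s2c.png',cv2.resize(cv2.cvtColor(c['color'],cv2.COLOR_RGB2BGR)[100:220,130:280],None,fx=4,fy=4,interpolation=2))
delta(W(CASE,0,0,.2),106.8)"
```

```text
turn [-0. -0. -0.] then shift cm [-11.96   6.02   7.36] tcp [0.4694 0.2398 0.2736] j7 71.0 w 0.5509946459824347 t 15.45
```

View pics/t2.png

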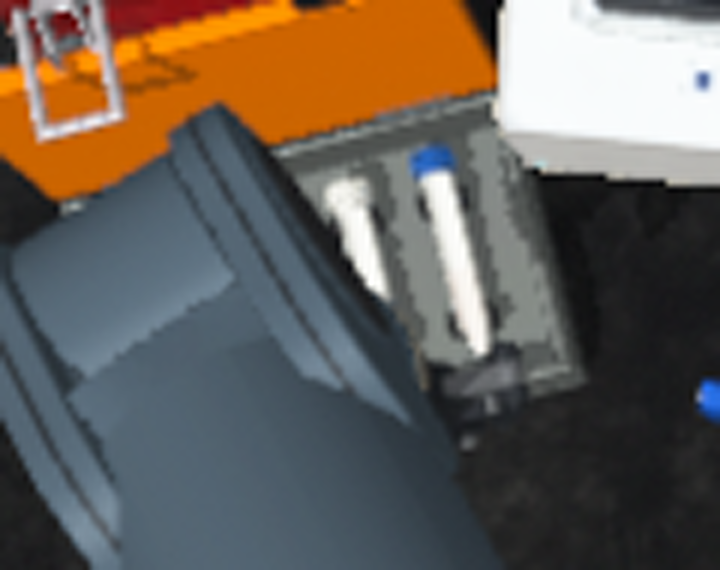

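View pics/s2c.png

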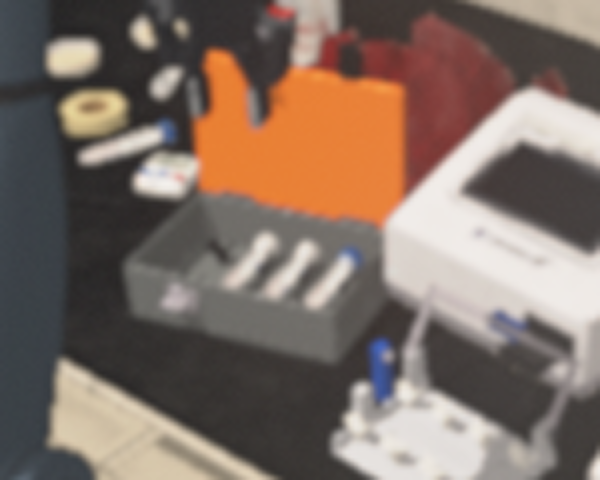

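The views show the lid standing open and three tubes in the rests at y = −69 (blue cap, tip at (310,305) in the scene crop), −23 and +23 (white caps). The +69 rest looks empty, dark at (215,245).

```bash
cat >> h.py <<'E'
def ray(c,u,v,z):
    d=c['R'].T@np.array([(u-c['cx'])/c['f'],(v-c['cy'])/c['f'],1]); o=-c['R'].T@c['t']; return o+d*(z-o[2])/d[2]
def inv(fr,P): 
    d=np.asarray(P)[:2]-fr[:2]; c,s=np.cos(fr[2]),np.sin(fr[2]); return np.array([c*d[0]+s*d[1],-s*d[0]+c*d[1]])
E
python3 -c "
from h import *
c=cam('scene')
for a,b in(((217.5,162.5),(207.5,176.2)),((207.5,160.5),(197,174)),((197,158.75),(187,172))):
    A=inv(CASE,ray(c,*a,.035)); B=inv(CASE,ray(c,*b,.03)); print(A.round(4),B.round(4),((A+B)/2).round(4))
c=cam('top'); A=inv(CASE,ray(c,166.7,154.5,.035));B=inv(CASE,ray(c,175.3,189.2,.03)); print('top',A,B,(A+B)/2)
A=inv(CASE,ray(c,95+345/6,130+178/6,.035)); print('w2 cap end',A)
delta(W(CASE,0,-.069,.1),106.8)
print(W(TRAY,0,-.069,.1))
"
```

```text
[ 0.0564 -0.0686] [-0.0383 -0.0712] [ 0.009  -0.0699]
[ 0.055  -0.0237] [-0.0398 -0.0256] [ 0.0076 -0.0247]
[0.0513 0.0229] [-0.0419  0.0182] [0.0047 0.0205]
top [ 0.05805137 -0.07284123] [-0.05359684 -0.07180107] [ 0.00222727 -0.07232115]
w2 cap end [ 0.05352278 -0.02656957]
turn [-0. -0. -0.] then shift cm [-11.97  -0.88  17.37] tcp [0.4693 0.2398 0.2737] j7 71.0 w 0.5501269220567252 t 15.55
[ 0.47814832 -0.04089241  0.1       ]
```

drive_tool:
  moves:
    - {"dx": -4.1, "dy": -1.0, "dz": 0, "ax": 0, "ay": 0, "az": 0}
    - {"dx": -4.0, "dy": 0, "dz": 0, "ax": 0, "ay": 0, "az": 0}
    - {"dx": -4.0, "dy": 0, "dz": 0, "ax": 0, "ay": 0, "az": 0}
    - {"dx": 0, "dy": 0, "dz": 4.4, "ax": 0, "ay": 0, "az": 0}
    - {"dx": 0, "dy": 0, "dz": 4.5, "ax": 0, "ay": 0, "az": 0}
    - {"dx": 0, "dy": 0, "dz": 4.5, "ax": 0, "ay": 0, "az": 0}
    - {"dx": 0, "dy": 0, "dz": 4, "ax": 0, "ay": 0, "az": 0}
    - {"dx": 0, "dy": 0, "dz": 0, "ax": 0, "ay": 0, "az": 0}
  gripper: 0.1

```text
time_s: 16.55
ee_pos: [0.5861, 0.2642, 0.097]
ee_rot: [[-0.957, -0.289, -0.005], [-0.289, 0.957, -0.003], [0.006, -0.001, -1.0]]
force: [0.2, -0.6, 1.3]
gripper_width: 0.453
grip_force: 0.0
```

```bash
python3 -c "
from h import *
delta(W(CASE,.001,-.070,.018),106.8)
c=cam('scene'); w=cloud(c); c2=cam('top'); save(c2,'t3')
for y in(.023,.069):
  for x in(0,.03):
    for n,cc in(('scene',c),('top',c2)):
      u=np.round(proj(cc,W(CASE,x,y,.037))[0]).astype(int); print(y,x,n,u,cc['color'][u[1],u[0]],cloud(cc)[u[1],u[0]].round(3))
"
```

```text
turn [-0.001 -0.006  0.   ] then shift cm [-0.18  0.06  7.9 ] tcp [0.5861 0.2642 0.097 ] j7 72.7 w 0.4528342480180012 t 16.55
0.023 0 scene [191 165] [208 199 190] [0.559 0.353 0.037]
0.023 0 top [141 180] [ 75  90 103] [0.478 0.212 0.637]
0.023 0.03 scene [194 161] [224 219 209] [0.584 0.36  0.04 ]
0.023 0.03 top [138 171] [ 76  91 103] [0.497 0.223 0.616]
0.069 0 scene [181 163] [103 102  98] [0.568 0.425 0.013]
0.069 0 top [126 184] [133 139 133] [0.551 0.407 0.003]
0.069 0.03 scene [185 159] [106 104 100] [0.602 0.437 0.01 ]
0.069 0.03 top [124 175] [26 25 27] [0.577 0.41  0.022]
```

The +69 rest is confirmed empty, since depth there reads the floor. That leaves three tubes.

drive_tool:
  moves:
    - {"dx": 0, "dy": 0, "dz": 2, "ax": 0, "ay": 0, "az": 0}
    - {"dx": 0, "dy": 0, "dz": 2, "ax": 0, "ay": 0, "az": 0}
    - {"dx": 0, "dy": 0, "dz": 2, "ax": 0, "ay": 0, "az": 0}
    - {"dx": 0, "dy": 0, "dz": 1.2, "ax": 0, "ay": 0, "az": 0}
    - {"dx": 0, "dy": 0, "dz": 0.7, "ax": 0, "ay": 0, "az": 0}
    - {"dx": 0, "dy": 0, "dz": 0, "ax": 0, "ay": 0, "az": 0}
    - {"dx": 0, "dy": 0, "dz": 0, "ax": 0, "ay": 0, "az": 0}
    - {"dx": 0, "dy": 0, "dz": 0, "ax": 0, "ay": 0, "az": 0}

```text
time_s: 17.65
ee_pos: [0.5883, 0.2653, 0.0214]
ee_rot: [[-0.957, -0.289, 0.001], [-0.289, 0.957, 0.0], [-0.001, 0.0, -1.0]]
force: [0.4, -0.4, -0.7]
gripper_width: 0.45
grip_force: 0.0
```

drive_tool:
  moves:
    - {"dx": 0, "dy": 0, "dz": 0, "ax": 0, "ay": 0, "az": 0}
    - {"dx": 0, "dy": 0, "dz": 0, "ax": 0, "ay": 0, "az": 0}
    - {"dx": 0, "dy": 0, "dz": 0, "ax": 0, "ay": 0, "az": 0}
    - {"dx": 0, "dy": 0, "dz": 0, "ax": 0, "ay": 0, "az": 0}
    - {"dx": 0, "dy": 0, "dz": 0, "ax": 0, "ay": 0, "az": 0}
    - {"dx": 0, "dy": 0, "dz": 0, "ax": 0, "ay": 0, "az": 0}
    - {"dx": 0, "dy": 0, "dz": 0, "ax": 0, "ay": 0, "az": 0}
    - {"dx": 0, "dy": 0, "dz": 0, "ax": 0, "ay": 0, "az": 0}
  gripper: 1
  newtons: 50

```text
time_s: 18.65
ee_pos: [0.5884, 0.2644, 0.0212]
ee_rot: [[-0.957, -0.289, 0.001], [-0.289, 0.957, -0.001], [-0.0, -0.001, -1.0]]
force: [0.2, -2.6, 5.3]
gripper_width: 0.175
grip_force: 48.9
```

drive_tool:
  moves:
    - {"dx": 0, "dy": 0, "dz": -1, "ax": 0, "ay": 0, "az": 0}
    - {"dx": 0, "dy": 0, "dz": -2.5, "ax": 0, "ay": 0, "az": 0}
    - {"dx": 0, "dy": 0, "dz": -4, "ax": 0, "ay": 0, "az": 0}
    - {"dx": 0, "dy": 0, "dz": -4, "ax": 0, "ay": 0, "az": 0}
    - {"dx": 0, "dy": 0, "dz": -1.5, "ax": 0, "ay": 0, "az": 0}
    - {"dx": 0, "dy": 0, "dz": 0, "ax": 0, "ay": 0, "az": 0}
    - {"dx": 0, "dy": 0, "dz": 0, "ax": 0, "ay": 0, "az": 0}
    - {"dx": 0, "dy": 0, "dz": 0, "ax": 0, "ay": 0, "az": 0}

```text
time_s: 19.65
ee_pos: [0.5873, 0.2649, 0.1493]
ee_rot: [[-0.957, -0.289, -0.002], [-0.289, 0.957, -0.001], [0.002, -0.0, -1.0]]
force: [-0.8, -0.9, -1.2]
gripper_width: 0.171
grip_force: 48.8
```

```bash
python3 -c "
from h import *
delta(W(TRAY,0,-.069,.15),86.8); delta(W(TRAY,0,-.069,.15),106.8)"
```

```text
turn [-0.001 -0.002  0.349] then shift cm [  9.19 -31.14  -0.07] tcp [0.5873 0.2649 0.1493] j7 73.3 w 0.17102414897397686 t 19.65
turn [-0.    -0.002  0.   ] then shift cm [ 19.28 -26.12  -0.07] tcp [0.5873 0.2649 0.1493] j7 73.3 w 0.17102414897397686 t 19.65
```

```bash
cat > tubechk.py <<'E'
from h import *
s=bot.get_state(); p=np.array(s['ee_pos']); R=np.array(s['ee_rot'])
for n in('scene','top'):
    c=cam(n); w=cloud(c).reshape(-1,3); h=cv2.cvtColor(c['color'],cv2.COLOR_RGB2HSV).reshape(-1,3)
    q=(w-p)@R; m=(abs(q[:,0])<.08)&(abs(q[:,1])<.02)&(q[:,2]>-.04)&(q[:,2]<.03)
    b=m&(((h[:,1]<60)&(h[:,2]>130))|((h[:,0]>100)&(h[:,0]<125)&(h[:,1]>120)))
    print(n,b.sum(),q[b].min(0).round(4) if b.any() else '',q[b].max(0).round(4) if b.any() else '',np.median(q[b],0).round(4))
E
python3 tubechk.py
```

```text
scene 48 [-0.046  -0.012  -0.0294] [ 0.0514  0.018  -0.0015] [ 0.0179 -0.003  -0.0142]
top 0   [nan nan nan]
  return _methods._mean(a, axis=axis, dtype=dtype,
  ret = um.true_divide(
```

drive_tool:
  moves:
    - {"dx": 2.8, "dy": -3.7, "dz": 0, "ax": 0, "ay": 0, "az": 0}
    - {"dx": 2.8, "dy": -3.7, "dz": 0, "ax": 0, "ay": 0, "az": 0}
    - {"dx": 2.8, "dy": -3.7, "dz": 0, "ax": 0, "ay": 0, "az": 0}
    - {"dx": 2.8, "dy": -3.7, "dz": 0, "ax": 0, "ay": 0, "az": 0}
    - {"dx": 2.8, "dy": -3.7, "dz": 0, "ax": 0, "ay": 0, "az": 0}
    - {"dx": 2.8, "dy": -3.7, "dz": 0, "ax": 0, "ay": 0, "az": 0}
    - {"dx": 2.5, "dy": -3.9, "dz": 0, "ax": 0, "ay": 0, "az": 0}
    - {"dx": 0, "dy": 0, "dz": 0, "ax": 0, "ay": 0, "az": 0.11}

```text
time_s: 20.75
ee_pos: [0.4771, -0.0448, 0.1505]
ee_rot: [[-0.985, -0.174, -0.001], [-0.174, 0.985, -0.001], [0.002, -0.001, -1.0]]
force: [-0.2, 0.6, -0.6]
gripper_width: 0.166
grip_force: 48.9
```

drive_tool:
  moves:
    - {"dx": 0, "dy": 0, "dz": 0, "ax": 0, "ay": 0, "az": 0.12}
    - {"dx": 0, "dy": 0, "dz": 0, "ax": 0, "ay": 0, "az": 0.12}
    - {"dx": 0, "dy": 0, "dz": 3, "ax": 0, "ay": 0, "az": 0}
    - {"dx": 0, "dy": 0, "dz": 3, "ax": 0, "ay": 0, "az": 0}
    - {"dx": 0, "dy": 0, "dz": 2, "ax": 0, "ay": 0, "az": 0}
    - {"dx": 0, "dy": 0, "dz": 0, "ax": 0, "ay": 0, "az": 0}
    - {"dx": 0, "dy": 0, "dz": 0, "ax": 0, "ay": 0, "az": 0}
    - {"dx": 0, "dy": 0, "dz": 0, "ax": 0, "ay": 0, "az": 0}

```text
time_s: 21.75
ee_pos: [0.4792, -0.0406, 0.0716]
ee_rot: [[-0.998, 0.057, 0.001], [0.057, 0.998, -0.0], [-0.001, 0.0, -1.0]]
force: [0.6, -0.9, -0.3]
gripper_width: 0.168
grip_force: 48.9
```

```bash
python3 -c "
from h import *
delta(W(TRAY,0,-.069,.0205),86.8)"; python3 tubechk.py 2>/dev/null
python3 -c "
from h import *
c=cam('top'); save(c,'t4'); cv2.imwrite('pics/t4c.png',cv2.resize(cv2.cvtColor(c['color'],cv2.COLOR_RGB2BGR)[165:245,200:300],None,fx=5,fy=5,interpolation=2))
a=cam('scene'); cv2.imwrite('pics/s4c.png',cv2.resize(cv2.cvtColor(a['color'],cv2.COLOR_RGB2BGR)[150:245,200:300],None,fx=6,fy=6,interpolation=2))"
```

```text
turn [ 0.     0.001 -0.001] then shift cm [ 0.1  -0.04  5.11] tcp [ 0.4792 -0.0406  0.0716] j7 83.4 w 0.16775810202857902 t 21.75
scene 119 [-0.0778 -0.0192 -0.035 ] [0.0568 0.0151 0.0295] [ 0.014  -0.0076 -0.0127]
top 0   [nan nan nan]
```

View pics/s4c.png

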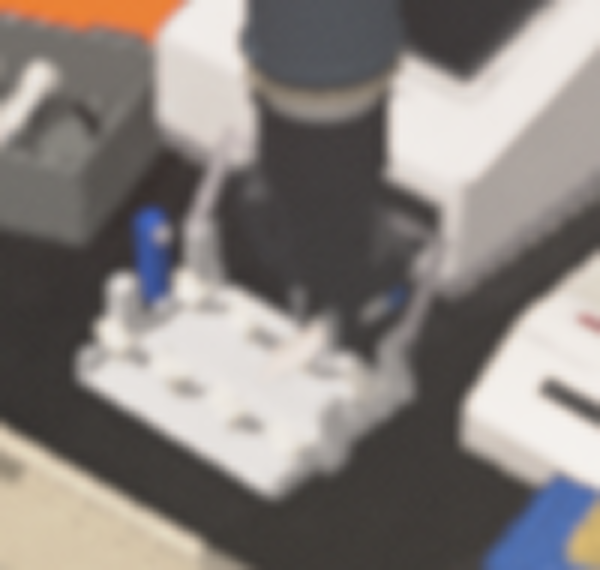

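The tube is held, with its tip near (290,358), above the right-most rest pair at (358,385)/(292,440). I lower it now.

drive_tool:
  moves:
    - {"dx": 0, "dy": 0, "dz": 2, "ax": 0, "ay": 0, "az": 0}
    - {"dx": 0, "dy": 0, "dz": 1, "ax": 0, "ay": 0, "az": 0}
    - {"dx": 0, "dy": 0, "dz": 1, "ax": 0, "ay": 0, "az": 0}
    - {"dx": 0, "dy": 0, "dz": 0.5, "ax": 0, "ay": 0, "az": 0}
    - {"dx": 0, "dy": 0, "dz": 0.4, "ax": 0, "ay": 0, "az": 0}
    - {"dx": 0, "dy": 0, "dz": 0, "ax": 0, "ay": 0, "az": 0}
    - {"dx": 0, "dy": 0, "dz": 0, "ax": 0, "ay": 0, "az": 0}
    - {"dx": 0, "dy": 0, "dz": 0, "ax": 0, "ay": 0, "az": 0}

```text
time_s: 22.95
ee_pos: [0.4797, -0.0396, 0.022]
ee_rot: [[-0.998, 0.055, 0.002], [0.055, 0.998, 0.001], [-0.002, 0.001, -1.0]]
force: [2.7, 4.9, -0.7]
gripper_width: 0.171
grip_force: 51.6
```

```bash
python3 -c "
from h import *
for n in('top','scene'):
    w=np.load(n+'0.npy').reshape(-1,3); d=w[:,:2]-TRAY[:2]; c,s=np.cos(TRAY[2]),np.sin(TRAY[2]); q=np.c_[c*d[:,0]+s*d[:,1],-s*d[:,0]+c*d[:,1],w[:,2]]
    m=(q[:,2]>.03)&(q[:,2]<.055)&(abs(q[:,0])<.06)&(abs(q[:,1])>.06)&(abs(q[:,1])<.1)
    print(n); print((q[m]*1000).round(0).astype(int).tolist())
"
```

```text
top
[[58, 78, 51], [56, 78, 47], [51, 90, 51], [52, 80, 51], [52, 77, 51], [49, 80, 54], [49, 77, 53], [46, 89, 45], [46, 83, 46], [45, 80, 55], [46, 77, 52], [42, 92, 52], [43, 76, 54], [57, -76, 47], [56, -79, 51], [40, 76, 53], [54, -88, 53], [38, 80, 42], [38, 77, 39], [32, 94, 55], [36, 80, 31], [48, -80, 45], [47, -82, 51], [45, -83, 45], [45, -89, 52], [26, 93, 55], [40, -77, 54], [42, -89, 50], [39, -75, 34], [20, 99, 44], [21, 96, 42], [33, -78, 34], [31, -79, 31], [28, -79, 30], [-6, 88, 39], [-7, 84, 48], [-6, 82, 43], [-10, 87, 43], [-9, 85, 38], [-10, 81, 50], [-13, 87, 46], [-13, 84, 50], [-13, 80, 51], [-16, 90, 42], [-16, 87, 42], [-16, 83, 47], [-15, 81, 45], [-19, 90, 43], [-19, 86, 47], [-18, 83, 44], [-18, 80, 47], [-21, 87, 33], [-21, 83, 40], [-21, 80, 43], [-7, -78, 34], [-8, -81, 49], [-7, -87, 43], [-10, -79, 39], [-11, -81, 47], [-10, -84, 46], [-10, -88, 43], [-26, 80, 30], [-26, 77, 30], [-14, -79, 40], [-14, -81, 47], [-13, -85, 46], [-13, -88, 49], [-17, -79, 44], [-17, -82, 50], [-17, -85, 49], [-17, -88, 50], [-20, -79, 46], [-20, -82, 42], [-19, -85, 
[... 1307 characters left out ...]
], [43, -89, 55], [47, -90, 53], [33, -79, 51], [40, -77, 45], [44, -79, 44], [42, -85, 48], [41, -91, 52], [48, -90, 48], [37, -76, 42], [38, -80, 44], [45, -78, 38], [51, -78, 35], [42, -90, 47], [39, -74, 36], [40, -78, 37], [46, -77, 33], [35, -78, 36], [40, -78, 32], [-9, -80, 46], [-15, -80, 46], [-11, -82, 45], [-10, -85, 46], [-19, -75, 42], [-21, -82, 47], [-17, -83, 45], [-16, -86, 46], [-9, -84, 40], [-22, -77, 40], [-22, -82, 43], [-23, -88, 47], [-17, -87, 43], [-7, -87, 37], [-21, -77, 35], [-23, -84, 40], [-24, -89, 44], [-17, -87, 38], [-13, -88, 36], [-8, -88, 32], [-35, -62, 31], [-25, -81, 35], [-22, -82, 34], [-20, -85, 34], [-17, -87, 33], [-42, -64, 32], [-22, -87, 32]]
```

Side posts stand at tray x ≈ −22…−7, y ≈ ±84 and z up to 49 mm, and a finger is touching one of them. I lift and set this tube 10 mm further in +x (within tolerance), clear of the post.

drive_tool:
  moves:
    - {"dx": 0, "dy": 0, "dz": -2, "ax": 0, "ay": 0, "az": 0}
    - {"dx": 0, "dy": 0, "dz": -2, "ax": 0, "ay": 0, "az": 0}
    - {"dx": -1.1, "dy": -0.1, "dz": 0, "ax": 0, "ay": 0, "az": 0}
    - {"dx": 0, "dy": 0, "dz": 0, "ax": 0, "ay": 0, "az": 0}
    - {"dx": 0, "dy": 0, "dz": 2, "ax": 0, "ay": 0, "az": 0}
    - {"dx": 0, "dy": 0, "dz": 1.2, "ax": 0, "ay": 0, "az": 0}
    - {"dx": 0, "dy": 0, "dz": 0.5, "ax": 0, "ay": 0, "az": 0}
    - {"dx": 0, "dy": 0, "dz": 0, "ax": 0, "ay": 0, "az": 0}

```text
time_s: 23.95
ee_pos: [0.4919, -0.0413, 0.0241]
ee_rot: [[-0.998, 0.056, 0.003], [0.056, 0.998, 0.001], [-0.003, 0.001, -1.0]]
force: [7.5, 3.0, -3.4]
gripper_width: 0.173
grip_force: 50.4
```

drive_tool:
  moves:
    - {"dx": 0, "dy": 0, "dz": 0.2, "ax": 0, "ay": 0, "az": 0}
    - {"dx": 0, "dy": 0, "dz": 0.1, "ax": 0, "ay": 0, "az": 0}
    - {"dx": 0, "dy": 0, "dz": 0, "ax": 0, "ay": 0, "az": 0}
    - {"dx": 0, "dy": 0, "dz": 0, "ax": 0, "ay": 0, "az": 0}
    - {"dx": 0, "dy": 0, "dz": 0, "ax": 0, "ay": 0, "az": 0}
    - {"dx": 0, "dy": 0, "dz": 0, "ax": 0, "ay": 0, "az": 0}
    - {"dx": 0, "dy": 0, "dz": 0, "ax": 0, "ay": 0, "az": 0}
    - {"dx": 0, "dy": 0, "dz": 0, "ax": 0, "ay": 0, "az": 0}

```text
time_s: 24.95
ee_pos: [0.4921, -0.0415, 0.0222]
ee_rot: [[-0.998, 0.056, 0.005], [0.056, 0.998, 0.001], [-0.005, 0.001, -1.0]]
force: [5.2, 2.6, 11.5]
gripper_width: 0.172
grip_force: 54.7
```

```bash
python3 -c "
from h import *
delta(W(TRAY,0.01,-.069,.0205),86.8)"; python3 tubechk.py 2>/dev/null
```

```text
turn [0.001 0.005 0.   ] then shift cm [ 0.4  -0.02  0.17] tcp [ 0.4921 -0.0415  0.0222] j7 83.1 w 0.17168897961829513 t 24.95
scene 260 [-0.0439 -0.0199 -0.0348] [0.0765 0.02   0.0243] [ 0.0361 -0.0081  0.0031]
top 0   [nan nan nan]
```

drive_tool:
  moves:
    - {"dx": 0, "dy": 0, "dz": -0.1, "ax": 0, "ay": 0, "az": 0}
    - {"dx": 0, "dy": 0, "dz": 0, "ax": 0, "ay": 0, "az": 0}
    - {"dx": 0, "dy": 0, "dz": 0, "ax": 0, "ay": 0, "az": 0}
    - {"dx": 0, "dy": 0, "dz": 0, "ax": 0, "ay": 0, "az": 0}
    - {"dx": 0, "dy": 0, "dz": -2, "ax": 0, "ay": 0, "az": 0}
    - {"dx": 0, "dy": 0, "dz": -4, "ax": 0, "ay": 0, "az": 0}
    - {"dx": 0, "dy": 0, "dz": -4, "ax": 0, "ay": 0, "az": 0}
    - {"dx": 0, "dy": 0, "dz": -3, "ax": 0, "ay": 0, "az": 0}
  gripper: 0.3

```text
time_s: 26.05
ee_pos: [0.4896, -0.0422, 0.1544]
ee_rot: [[-0.998, 0.057, 0.001], [0.057, 0.998, -0.0], [-0.001, 0.0, -1.0]]
force: [0.1, 0.2, -0.5]
gripper_width: 0.349
grip_force: 0.0
```

drive_tool:
  moves:
    - {"dx": -2.7, "dy": 3.7, "dz": 0, "ax": 0, "ay": 0, "az": 0}
    - {"dx": -2.7, "dy": 3.7, "dz": 0, "ax": 0, "ay": 0, "az": 0}
    - {"dx": -1, "dy": 4, "dz": 0, "ax": 0, "ay": 0, "az": 0}
    - {"dx": 0, "dy": 4, "dz": 0, "ax": 0, "ay": 0, "az": 0}
    - {"dx": 0, "dy": 4, "dz": 0, "ax": 0, "ay": 0, "az": 0}
    - {"dx": 0, "dy": 0, "dz": 0, "ax": 0, "ay": 0, "az": -0.12}
    - {"dx": 0, "dy": 0, "dz": 0, "ax": 0, "ay": 0, "az": -0.12}
    - {"dx": 0, "dy": 0, "dz": 0, "ax": 0, "ay": 0, "az": -0.11}

```text
time_s: 27.05
ee_pos: [0.5641, 0.1479, 0.1525]
ee_rot: [[-0.956, -0.293, -0.001], [-0.293, 0.956, -0.0], [0.001, -0.0, -1.0]]
force: [0.0, 0.4, -0.8]
gripper_width: 0.347
grip_force: 0.0
```

```bash
python3 -c "
from h import *
delta(W(CASE,.001,-.024,.15),106.8)
a=cam('scene'); cv2.imwrite('pics/s5c.png',cv2.resize(cv2.cvtColor(a['color'],cv2.COLOR_RGB2BGR)[150:245,200:300],None,fx=6,fy=6,interpolation=2))
c=cam('top'); cv2.imwrite('pics/t5c.png',cv2.resize(cv2.cvtColor(c['color'],cv2.COLOR_RGB2BGR)[165:245,200:300],None,fx=6,fy=6,interpolation=2))
for c in(a,c):
  w=cloud(c).reshape(-1,3); d=w[:,:2]-TRAY[:2]; cs,s=np.cos(TRAY[2]),np.sin(TRAY[2]); q=np.c_[cs*d[:,0]+s*d[:,1],-s*d[:,0]+cs*d[:,1],w[:,2]]
  h=cv2.cvtColor(c['color'],cv2.COLOR_RGB2HSV).reshape(-1,3)
  b=(h[:,0]>100)&(h[:,0]<125)&(h[:,1]>100)&(abs(q[:,0])<.09)&(abs(q[:,1]+.069)<.025)&(q[:,2]<.055); print('cap',b.sum(),np.median(q[b],0).round(4))
  for x in np.arange(-.06,.08,.01):
    m=(abs(q[:,0]-x)<.005)&(abs(q[:,1]+.069)<.006); print(round(x,3),m.sum(),np.median(q[m,2]).round(4),end='; ')
"
```

```text
turn [-0.    -0.001  0.004] then shift cm [-5.65 15.15  0.25] tcp [0.5641 0.1479 0.1525] j7 82.1 w 0.34726421696704346 t 27.05
cap 0 [nan nan nan]
-0.06 17 -0.1906; -0.05 21 -0.1931; -0.04 20 0.013; -0.03 25 0.0198; -0.02 12 -0.0741; -0.01 12 -0.1879; 0.0 6 0.0365; 0.01 9 0.0347; 0.02 16 0.0359; 0.03 16 0.0343; 0.04 8 0.0406; 0.05 1 0.0095; 0.06 1 0.0456; 0.07 4 0.0296; 0.08 16 0.0055; cap 37 [ 0.0687 -0.0659  0.0378]
-0.06 13 -0.0005; -0.05 12 0.0032; -0.04 14 0.0073; -0.03 12 0.0349; -0.02 12 0.0382; -0.01 14 0.0378; 0.0 13 0.0368; 0.01 12 0.0355; 0.02 12 0.0372; 0.03 11 0.0389; 0.04 14 0.0385; 0.05 13 0.0383; 0.06 12 0.0384; 0.07 10 0.039; 0.08 18 0.1018;
  return _methods._mean(a, axis=axis, dtype=dtype,
  ret = um.true_divide(
```

View pics/t5c.png

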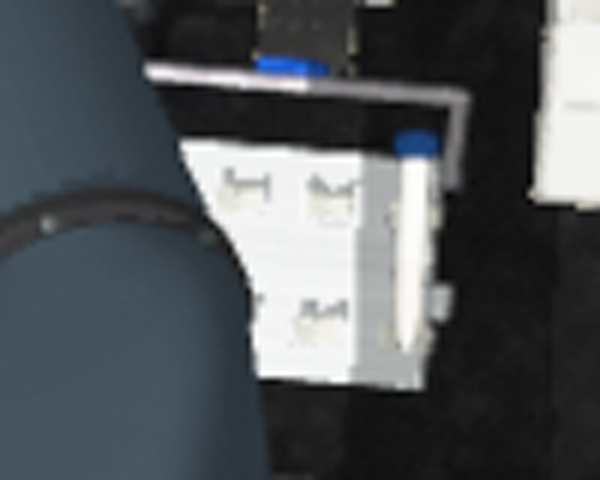

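The tube lies level in its rest, but its mid sits about 12–20 mm toward +x (cap at (417,145), tip at (405,350)). I will nudge it back later, and grasp the other tubes at case x ≈ +7 mm.

drive_tool:
  moves:
    - {"dx": -1.6, "dy": 3.8, "dz": 0, "ax": 0, "ay": 0, "az": 0}
    - {"dx": -1.6, "dy": 3.8, "dz": 0, "ax": 0, "ay": 0, "az": 0}
    - {"dx": -1.6, "dy": 3.8, "dz": 0, "ax": 0, "ay": 0, "az": 0}
    - {"dx": -1.5, "dy": 3.8, "dz": 0, "ax": 0, "ay": 0, "az": 0}
    - {"dx": 0, "dy": 0, "dz": 4, "ax": 0, "ay": 0, "az": 0}
    - {"dx": 0, "dy": 0, "dz": 3, "ax": 0, "ay": 0, "az": 0}
    - {"dx": 0, "dy": 0, "dz": 0, "ax": 0, "ay": 0, "az": 0}
    - {"dx": 0, "dy": 0, "dz": 0, "ax": 0, "ay": 0, "az": 0}
  gripper: 0.1

```text
time_s: 28.15
ee_pos: [0.5814, 0.3118, 0.0839]
ee_rot: [[-0.958, -0.288, 0.001], [-0.288, 0.958, 0.001], [-0.001, 0.0, -1.0]]
force: [0.5, -0.3, 0.1]
gripper_width: 0.452
grip_force: 0.0
```

```bash
python3 -c "
from h import *
delta(W(CASE,.007,-.024,.0205),106.8)
c=cam('top')
for v,u in((186.7,200+417/6),(223.7,200+405/6)): print(inv(TRAY,ray(c,u,v,.03)).round(4))
"
```

```text
turn [ 0.     0.001 -0.001] then shift cm [ 0.15 -0.04  6.34] tcp [0.5814 0.3118 0.0839] j7 68.4 w 0.45150212672805434 t 28.15
[ 0.0746 -0.0673]
[-0.0404 -0.0705]
```

drive_tool:
  moves:
    - {"dx": 0.1, "dy": 0, "dz": 2, "ax": 0, "ay": 0, "az": 0}
    - {"dx": 0, "dy": 0, "dz": 2, "ax": 0, "ay": 0, "az": 0}
    - {"dx": 0, "dy": 0, "dz": 1.4, "ax": 0, "ay": 0, "az": 0}
    - {"dx": 0, "dy": 0, "dz": 1, "ax": 0, "ay": 0, "az": 0}
    - {"dx": 0, "dy": 0, "dz": 0, "ax": 0, "ay": 0, "az": 0}
    - {"dx": 0, "dy": 0, "dz": 0, "ax": 0, "ay": 0, "az": 0}
    - {"dx": 0, "dy": 0, "dz": 0, "ax": 0, "ay": 0, "az": 0}
    - {"dx": 0, "dy": 0, "dz": 0, "ax": 0, "ay": 0, "az": 0}

```text
time_s: 29.2
ee_pos: [0.5801, 0.3115, 0.0192]
ee_rot: [[-0.957, -0.289, 0.0], [-0.289, 0.957, 0.0], [-0.001, 0.0, -1.0]]
force: [0.7, 0.7, -0.0]
gripper_width: 0.453
grip_force: 0.0
```

drive_tool:
  moves:
    - {"dx": 0, "dy": 0, "dz": 0, "ax": 0, "ay": 0, "az": 0}
    - {"dx": 0, "dy": 0, "dz": 0, "ax": 0, "ay": 0, "az": 0}
    - {"dx": 0, "dy": 0, "dz": 0, "ax": 0, "ay": 0, "az": 0}
    - {"dx": 0, "dy": 0, "dz": 0, "ax": 0, "ay": 0, "az": 0}
    - {"dx": 0, "dy": 0, "dz": 0, "ax": 0, "ay": 0, "az": 0}
    - {"dx": 0, "dy": 0, "dz": 0, "ax": 0, "ay": 0, "az": 0}
    - {"dx": 0, "dy": 0, "dz": 0, "ax": 0, "ay": 0, "az": 0}
    - {"dx": 0, "dy": 0, "dz": 0, "ax": 0, "ay": 0, "az": 0}
  gripper: 1

```text
time_s: 30.2
ee_pos: [0.5804, 0.3101, 0.0191]
ee_rot: [[-0.958, -0.288, 0.001], [-0.288, 0.958, -0.001], [-0.0, -0.001, -1.0]]
force: [0.2, -4.6, 5.9]
gripper_width: 0.177
grip_force: 48.9
```

drive_tool:
  moves:
    - {"dx": 0, "dy": 0, "dz": -1, "ax": 0, "ay": 0, "az": 0}
    - {"dx": 0, "dy": 0, "dz": -2.5, "ax": 0, "ay": 0, "az": 0}
    - {"dx": 0, "dy": 0, "dz": -4, "ax": 0, "ay": 0, "az": 0}
    - {"dx": 0, "dy": 0, "dz": -4, "ax": 0, "ay": 0, "az": 0}
    - {"dx": 0, "dy": 0, "dz": -1.5, "ax": 0, "ay": 0, "az": 0}
    - {"dx": 0, "dy": 0, "dz": 0, "ax": 0, "ay": 0, "az": 0}
    - {"dx": 0, "dy": 0, "dz": 0, "ax": 0, "ay": 0, "az": 0}
    - {"dx": 0, "dy": 0, "dz": 0, "ax": 0, "ay": 0, "az": 0}

```text
time_s: 31.2
ee_pos: [0.5792, 0.311, 0.1472]
ee_rot: [[-0.957, -0.289, -0.002], [-0.289, 0.957, -0.001], [0.002, -0.001, -1.0]]
force: [-0.1, 0.5, -0.6]
gripper_width: 0.171
grip_force: 48.9
```

```bash
python3 tubechk.py 2>/dev/null;python3 -c "
from h import *
delta(W(TRAY,0,-.022,.15),86.8); delta(W(TRAY,0,-.022,.15),106.8)"
```

```text
scene 52 [-0.0017 -0.0128 -0.0307] [ 0.0704  0.0144 -0.0086] [ 0.0226 -0.0025 -0.0158]
top 0   [nan nan nan]
turn [-0.001 -0.002  0.349] then shift cm [  8.15 -31.02  -0.23] tcp [0.5795 0.3112 0.1477] j7 69.2 w 0.16872848879358854 t 31.3
turn [-0.    -0.002  0.   ] then shift cm [ 18.27 -26.36  -0.23] tcp [0.5795 0.3112 0.1477] j7 69.2 w 0.16872848879358854 t 31.3
```

drive_tool:
  moves:
    - {"dx": 2.6, "dy": -3.8, "dz": 0, "ax": 0, "ay": 0, "az": 0}
    - {"dx": 2.6, "dy": -3.8, "dz": 0, "ax": 0, "ay": 0, "az": 0}
    - {"dx": 2.6, "dy": -3.8, "dz": 0, "ax": 0, "ay": 0, "az": 0}
    - {"dx": 2.6, "dy": -3.8, "dz": 0, "ax": 0, "ay": 0, "az": 0}
    - {"dx": 2.6, "dy": -3.8, "dz": 0, "ax": 0, "ay": 0, "az": 0}
    - {"dx": 2.6, "dy": -3.7, "dz": 0, "ax": 0, "ay": 0, "az": 0}
    - {"dx": 2.6, "dy": -3.6, "dz": 0, "ax": 0, "ay": 0, "az": 0}
    - {"dx": 0, "dy": 0, "dz": 0, "ax": 0, "ay": 0, "az": 0.11}

```text
time_s: 32.3
ee_pos: [0.4802, 0.0029, 0.1485]
ee_rot: [[-0.985, -0.175, -0.002], [-0.175, 0.985, -0.002], [0.002, -0.001, -1.0]]
force: [0.6, 0.7, 0.2]
gripper_width: 0.171
grip_force: 48.9
```

drive_tool:
  moves:
    - {"dx": 0, "dy": 0, "dz": 0, "ax": 0, "ay": 0, "az": 0.12}
    - {"dx": 0, "dy": 0, "dz": 0, "ax": 0, "ay": 0, "az": 0.12}
    - {"dx": 0, "dy": 0, "dz": 3, "ax": 0, "ay": 0, "az": 0}
    - {"dx": 0, "dy": 0, "dz": 3, "ax": 0, "ay": 0, "az": 0}
    - {"dx": 0, "dy": 0, "dz": 2, "ax": 0, "ay": 0, "az": 0}
    - {"dx": 0, "dy": 0, "dz": 0, "ax": 0, "ay": 0, "az": 0}
    - {"dx": 0, "dy": 0, "dz": 0, "ax": 0, "ay": 0, "az": 0}
    - {"dx": 0, "dy": 0, "dz": 0, "ax": 0, "ay": 0, "az": 0}

```text
time_s: 33.3
ee_pos: [0.4822, 0.007, 0.0696]
ee_rot: [[-0.998, 0.057, 0.001], [0.057, 0.998, 0.0], [-0.001, 0.0, -1.0]]
force: [0.2, 0.0, -0.1]
gripper_width: 0.167
grip_force: 48.9
```

```bash
python3 -c "
from h import *
delta(W(TRAY,0,-.0225,.018),86.8)"; python3 tubechk.py 2>/dev/null
```

```text
turn [ 0.     0.001 -0.001] then shift cm [ 0.14 -0.15  5.16] tcp [0.4822 0.007  0.0696] j7 77.1 w 0.16722815149966708 t 33.3
scene 89 [-0.0797 -0.0132 -0.0366] [ 0.0675  0.0197 -0.0026] [ 0.0313 -0.003  -0.017 ]
top 0   [nan nan nan]
```

drive_tool:
  moves:
    - {"dx": -0.7, "dy": -0.1, "dz": 2, "ax": 0, "ay": 0, "az": 0}
    - {"dx": 0, "dy": 0, "dz": 1, "ax": 0, "ay": 0, "az": 0}
    - {"dx": 0, "dy": 0, "dz": 1, "ax": 0, "ay": 0, "az": 0}
    - {"dx": 0, "dy": 0, "dz": 0.6, "ax": 0, "ay": 0, "az": 0}
    - {"dx": 0, "dy": 0, "dz": 0.4, "ax": 0, "ay": 0, "az": 0}
    - {"dx": 0, "dy": 0, "dz": 0, "ax": 0, "ay": 0, "az": 0}
    - {"dx": 0, "dy": 0, "dz": 0, "ax": 0, "ay": 0, "az": 0}
    - {"dx": 0, "dy": 0, "dz": 0, "ax": 0, "ay": 0, "az": 0}

```text
time_s: 34.4
ee_pos: [0.4885, 0.0048, 0.0189]
ee_rot: [[-0.998, 0.058, -0.0], [0.058, 0.998, -0.001], [0.0, -0.001, -1.0]]
force: [-0.9, -5.6, 1.4]
gripper_width: 0.168
grip_force: 49.0
```

drive_tool:
  moves:
    - {"dx": 0, "dy": 0, "dz": 0, "ax": 0, "ay": 0, "az": 0}
    - {"dx": 0, "dy": 0, "dz": 0, "ax": 0, "ay": 0, "az": 0}
    - {"dx": 0, "dy": 0, "dz": 0, "ax": 0, "ay": 0, "az": 0}
    - {"dx": 0, "dy": 0, "dz": -1, "ax": 0, "ay": 0, "az": 0}
    - {"dx": 0, "dy": 0, "dz": -3, "ax": 0, "ay": 0, "az": 0}
    - {"dx": 0, "dy": 0, "dz": -2, "ax": 0, "ay": 0, "az": 0}
    - {"dx": 0, "dy": 0, "dz": 0, "ax": 0, "ay": 0, "az": 0}
    - {"dx": 0, "dy": 0, "dz": 0, "ax": 0, "ay": 0, "az": 0}
  gripper: 0.3

```text
time_s: 35.4
ee_pos: [0.4884, 0.0056, 0.0788]
ee_rot: [[-0.998, 0.057, 0.0], [0.057, 0.998, 0.0], [-0.0, 0.0, -1.0]]
force: [-0.3, 0.0, -0.1]
gripper_width: 0.351
grip_force: 0.0
```

```bash
python3 -c "
from h import *
delta(W(TRAY,0.015,-.069,.075),86.8)
a=cam('scene'); cv2.imwrite('pics/s6c.png',cv2.resize(cv2.cvtColor(a['color'],cv2.COLOR_RGB2BGR)[160:245,200:300],None,fx=7,fy=7,interpolation=2))"
```

```text
turn [ 0.     0.    -0.001] then shift cm [-0.73 -4.7   0.38] tcp [0.4884 0.0056 0.0788] j7 77.5 w 0.3513758086277398 t 35.4
```

View pics/s6c.png

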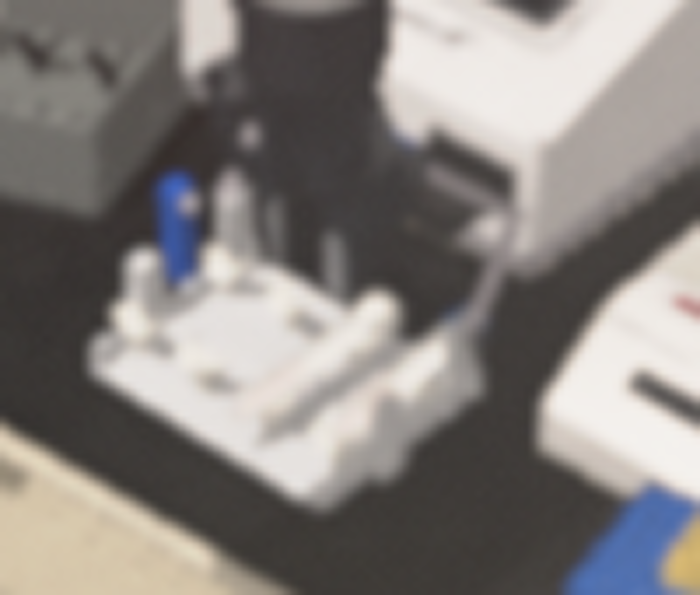

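White-cap tube 2 lies in its rest, from cap (380,305) to tip (255,415). Blue-cap tube 1 is beside it, with its cap at (455,318). Now I shift tube 1 back toward −x.

drive_tool:
  moves:
    - {"dx": -0.3, "dy": -1.6, "dz": 0, "ax": 0, "ay": 0, "az": 0}
    - {"dx": -0.4, "dy": -3.1, "dz": 0, "ax": 0, "ay": 0, "az": 0}
    - {"dx": 0, "dy": 0, "dz": 0, "ax": 0, "ay": 0, "az": 0}
    - {"dx": 0, "dy": 0, "dz": 2.5, "ax": 0, "ay": 0, "az": 0}
    - {"dx": 0, "dy": 0, "dz": 2, "ax": 0, "ay": 0, "az": 0}
    - {"dx": 0, "dy": 0, "dz": 1.2, "ax": 0, "ay": 0, "az": 0}
    - {"dx": 0, "dy": 0, "dz": 0, "ax": 0, "ay": 0, "az": 0}
    - {"dx": 0, "dy": 0, "dz": 0, "ax": 0, "ay": 0, "az": 0}

```text
time_s: 36.45
ee_pos: [0.4932, -0.0417, 0.0222]
ee_rot: [[-0.998, 0.057, 0.0], [0.057, 0.998, -0.0], [-0.0, -0.0, -1.0]]
force: [-1.1, -0.6, 0.1]
gripper_width: 0.347
grip_force: 0.0
```

drive_tool:
  moves:
    - {"dx": 0, "dy": 0, "dz": 0, "ax": 0, "ay": 0, "az": 0}
    - {"dx": 0, "dy": 0, "dz": 0, "ax": 0, "ay": 0, "az": 0}
    - {"dx": 0, "dy": 0, "dz": 0, "ax": 0, "ay": 0, "az": 0}
    - {"dx": 0, "dy": 0, "dz": 0, "ax": 0, "ay": 0, "az": 0}
    - {"dx": 0, "dy": 0, "dz": 0, "ax": 0, "ay": 0, "az": 0}
    - {"dx": 0, "dy": 0, "dz": 0, "ax": 0, "ay": 0, "az": 0}
    - {"dx": 0, "dy": 0, "dz": 0, "ax": 0, "ay": 0, "az": 0}
    - {"dx": 0, "dy": 0, "dz": 0, "ax": 0, "ay": 0, "az": 0}
  gripper: 1
  newtons: 40

```text
time_s: 37.45
ee_pos: [0.4922, -0.0415, 0.0223]
ee_rot: [[-0.998, 0.056, -0.001], [0.056, 0.998, 0.0], [0.001, 0.0, -1.0]]
force: [-3.6, 1.1, 6.8]
gripper_width: 0.178
grip_force: 43.8
```

drive_tool:
  moves:
    - {"dx": 0, "dy": 0, "dz": -0.3, "ax": 0, "ay": 0, "az": 0}
    - {"dx": 0.4, "dy": 0, "dz": -0.3, "ax": 0, "ay": 0, "az": 0}
    - {"dx": 0.4, "dy": 0, "dz": 0, "ax": 0, "ay": 0, "az": 0}
    - {"dx": 0, "dy": 0, "dz": 0, "ax": 0, "ay": 0, "az": 0}
    - {"dx": 0, "dy": 0, "dz": 0.3, "ax": 0, "ay": 0, "az": 0}
    - {"dx": 0, "dy": 0, "dz": 0.3, "ax": 0, "ay": 0, "az": 0}
    - {"dx": 0, "dy": 0, "dz": 0, "ax": 0, "ay": 0, "az": 0}
    - {"dx": 0, "dy": 0, "dz": 0, "ax": 0, "ay": 0, "az": 0}

```text
time_s: 38.45
ee_pos: [0.4915, -0.041, 0.0234]
ee_rot: [[-0.998, 0.056, 0.012], [0.056, 0.998, 0.0], [-0.012, 0.001, -1.0]]
force: [11.5, 0.8, -1.9]
gripper_width: 0.177
grip_force: 39.7
```

A finger meets the side post at tray x ≈ 13 mm. I back off, re-grasp nearer the cap and shift again.

drive_tool:
  moves:
    - {"dx": -0.4, "dy": 0, "dz": 0, "ax": 0, "ay": 0, "az": 0}
    - {"dx": -0.4, "dy": 0, "dz": 0, "ax": 0, "ay": 0, "az": 0}
    - {"dx": 0, "dy": 0, "dz": 0, "ax": 0, "ay": 0, "az": 0}
    - {"dx": 0, "dy": 0, "dz": 0, "ax": 0, "ay": 0, "az": 0}
    - {"dx": 0, "dy": 0, "dz": 0, "ax": 0, "ay": 0, "az": 0}
    - {"dx": 0, "dy": 0, "dz": 0, "ax": 0, "ay": 0, "az": 0}
    - {"dx": 0, "dy": 0, "dz": 0, "ax": 0, "ay": 0, "az": 0}
    - {"dx": 0, "dy": 0, "dz": 0, "ax": 0, "ay": 0, "az": 0}

```text
time_s: 39.45
ee_pos: [0.4922, -0.0415, 0.0223]
ee_rot: [[-0.998, 0.057, -0.001], [0.057, 0.998, 0.0], [0.001, 0.0, -1.0]]
force: [-3.7, 2.7, 9.3]
gripper_width: 0.175
grip_force: 43.2
```

drive_tool:
  moves:
    - {"dx": 0, "dy": 0, "dz": 0, "ax": 0, "ay": 0, "az": 0}
    - {"dx": 0, "dy": 0, "dz": 0, "ax": 0, "ay": 0, "az": 0}
    - {"dx": -0.3, "dy": 0, "dz": 0, "ax": 0, "ay": 0, "az": 0}
    - {"dx": -0.3, "dy": 0, "dz": 0, "ax": 0, "ay": 0, "az": 0}
    - {"dx": 0, "dy": 0, "dz": 0, "ax": 0, "ay": 0, "az": 0}
    - {"dx": 0, "dy": 0, "dz": 0, "ax": 0, "ay": 0, "az": 0}
    - {"dx": 0, "dy": 0, "dz": 0, "ax": 0, "ay": 0, "az": 0}
    - {"dx": 0, "dy": 0, "dz": 0, "ax": 0, "ay": 0, "az": 0}
  gripper: 0.4

```text
time_s: 40.45
ee_pos: [0.4984, -0.0426, 0.0216]
ee_rot: [[-0.998, 0.057, -0.001], [0.057, 0.998, -0.001], [0.001, -0.001, -1.0]]
force: [-4.6, -3.3, -0.3]
gripper_width: 0.297
grip_force: 3.8
```

drive_tool:
  moves:
    - {"dx": 0, "dy": 0, "dz": 0, "ax": 0, "ay": 0, "az": 0}
    - {"dx": 0, "dy": 0, "dz": 0, "ax": 0, "ay": 0, "az": 0}
    - {"dx": 0, "dy": 0, "dz": 0, "ax": 0, "ay": 0, "az": 0}
    - {"dx": 0, "dy": 0, "dz": 0, "ax": 0, "ay": 0, "az": 0}
    - {"dx": 0, "dy": 0, "dz": 0, "ax": 0, "ay": 0, "az": 0}
    - {"dx": 0, "dy": 0, "dz": 0, "ax": 0, "ay": 0, "az": 0}
    - {"dx": 0, "dy": 0, "dz": 0, "ax": 0, "ay": 0, "az": 0}
    - {"dx": 0, "dy": 0, "dz": 0, "ax": 0, "ay": 0, "az": 0}
  gripper: 1

```text
time_s: 41.45
ee_pos: [0.4982, -0.0427, 0.0218]
ee_rot: [[-0.998, 0.057, -0.001], [0.057, 0.998, -0.001], [0.001, -0.001, -1.0]]
force: [-5.5, -1.6, 3.5]
gripper_width: 0.252
grip_force: 39.0
```

drive_tool:
  moves:
    - {"dx": 0, "dy": 0, "dz": -0.3, "ax": 0, "ay": 0, "az": 0}
    - {"dx": 0.3, "dy": 0, "dz": -0.2, "ax": 0, "ay": 0, "az": 0}
    - {"dx": 0.4, "dy": 0, "dz": 0, "ax": 0, "ay": 0, "az": 0}
    - {"dx": 0, "dy": 0, "dz": 0, "ax": 0, "ay": 0, "az": 0}
    - {"dx": 0, "dy": 0, "dz": 0, "ax": 0, "ay": 0, "az": 0}
    - {"dx": 0, "dy": 0, "dz": 0.3, "ax": 0, "ay": 0, "az": 0}
    - {"dx": 0, "dy": 0, "dz": 0.2, "ax": 0, "ay": 0, "az": 0}
    - {"dx": 0, "dy": 0, "dz": 0, "ax": 0, "ay": 0, "az": 0}

```text
time_s: 42.45
ee_pos: [0.4968, -0.0412, 0.0261]
ee_rot: [[-0.998, 0.056, 0.011], [0.056, 0.998, 0.0], [-0.011, 0.001, -1.0]]
force: [-7.2, 1.2, 56.2]
gripper_width: 0.174
grip_force: 71.9
```

drive_tool:
  moves:
    - {"dx": 0, "dy": 0, "dz": -0.5, "ax": 0, "ay": 0, "az": 0}
    - {"dx": 0, "dy": 0, "dz": -0.5, "ax": 0, "ay": 0, "az": 0}
    - {"dx": 0, "dy": 0, "dz": 0, "ax": 0, "ay": 0, "az": 0}
    - {"dx": 0, "dy": 0, "dz": 0, "ax": 0, "ay": 0, "az": 0}
    - {"dx": 0, "dy": 0, "dz": 0, "ax": 0, "ay": 0, "az": 0}
    - {"dx": 0, "dy": 0, "dz": 0, "ax": 0, "ay": 0, "az": 0}
    - {"dx": 0, "dy": 0, "dz": 0, "ax": 0, "ay": 0, "az": 0}
    - {"dx": 0, "dy": 0, "dz": 0, "ax": 0, "ay": 0, "az": 0}

```text
time_s: 43.45
ee_pos: [0.4967, -0.0411, 0.033]
ee_rot: [[-0.998, 0.056, 0.009], [0.056, 0.998, 0.001], [-0.009, 0.001, -1.0]]
force: [5.6, -0.0, 2.8]
gripper_width: 0.178
grip_force: 41.3
```

```bash
python3 tubechk.py 2>/dev/null;python3 -c "
from h import *
delta(W(TRAY,0.015,-.069,.075),86.8)
s=bot.get_state(); print(s['force'],s['grip_force'])
c=cam('scene'); w=cloud(c).reshape(-1,3); d=w[:,:2]-TRAY[:2]; cs,s=np.cos(TRAY[2]),np.sin(TRAY[2]); q=np.c_[cs*d[:,0]+s*d[:,1],-s*d[:,0]+cs*d[:,1],w[:,2]]
for y0 in(-.069,-.023):
 for x in np.arange(-.07,.08,.01):
    m=(abs(q[:,0]-x)<.005)&(abs(q[:,1]-y0)<.01)&(q[:,2]>0); print(round(x,3),m.sum(),(np.percentile(q[m,2],85).round(3) if m.sum() else 0),end='; ')
 print()
"
```

```text
scene 275 [-0.0392 -0.02   -0.0325] [0.0785 0.0195 0.0299] [ 0.0362 -0.0079  0.0131]
top 0   [nan nan nan]
turn [ 0.001  0.009 -0.   ] then shift cm [ 0.36 -0.08 -4.19] tcp [ 0.4967 -0.0411  0.0331] j7 81.9 w 0.17603884799096664 t 43.55
[6.16036497 0.57845481 3.10560756] 41.27809524536133
-0.07 31 0.475; -0.06 40 0.453; -0.05 40 0.433; -0.04 29 0.039; -0.03 184 0.388; -0.02 165 0.33; -0.01 30 0.352; 0.0 34 0.139; 0.01 35 0.122; 0.02 15 0.063; 0.03 15 0.024; 0.04 15 0.038; 0.05 14 0.037; 0.06 7 0.02; 0.07 2 0.089; 0.08 17 0.105; 
-0.07 10 0.004; -0.06 19 0.44; -0.05 40 0.444; -0.04 35 0.379; -0.03 26 0.039; -0.02 19 0.037; -0.01 19 0.037; 0.0 39 0.111; 0.01 57 0.126; 0.02 26 0.039; 0.03 15 0.039; 0.04 0 0; 0.05 0 0; 0.06 0 0; 0.07 0 0; 0.08 0 0;
```

Better plan: tube 1 goes to the inner +23 rest, and tube 3 is grasped off-centre for the outer rest. I lift clear first.

drive_tool:
  moves:
    - {"dx": 0, "dy": 0, "dz": -2, "ax": 0, "ay": 0, "az": 0}
    - {"dx": 0, "dy": 0, "dz": -3, "ax": 0, "ay": 0, "az": 0}
    - {"dx": 0, "dy": 0, "dz": -3, "ax": 0, "ay": 0, "az": 0}
    - {"dx": 0, "dy": 0, "dz": -2, "ax": 0, "ay": 0, "az": 0}
    - {"dx": 0, "dy": 0, "dz": 0, "ax": 0, "ay": 0, "az": 0}
    - {"dx": 0, "dy": 0, "dz": 0, "ax": 0, "ay": 0, "az": 0}
    - {"dx": 0, "dy": 0, "dz": 0, "ax": 0, "ay": 0, "az": 0}
    - {"dx": 0, "dy": 0, "dz": 0, "ax": 0, "ay": 0, "az": 0}

```text
time_s: 44.6
ee_pos: [0.4917, -0.0416, 0.1312]
ee_rot: [[-0.998, 0.057, -0.001], [0.057, 0.998, 0.0], [0.001, -0.0, -1.0]]
force: [-0.1, 0.5, 0.1]
gripper_width: 0.169
grip_force: 40.8
```

```bash
python3 tubechk.py 2>/dev/null;python3 -c "
from h import *
s=bot.get_state(); p=np.array(s['ee_pos']); R=np.array(s['ee_rot']); print(s['force'])
c=cam('scene'); w=cloud(c); q=(w.reshape(-1,3)-p)@R; h=cv2.cvtColor(c['color'],cv2.COLOR_RGB2HSV).reshape(-1,3)
for x in np.arange(-.07,.09,.01):
    m=(abs(q[:,0]-x)<.005)&(abs(q[:,1])<.02)&(abs(q[:,2]+.01)<.03)&(h[:,2]>120); print(round(x,3),m.sum(),np.median(q[m],0).round(3) if m.any() else '',end='; ')
delta(W(TRAY,0.0,.023,.13),86.8)
b=np.array(proj(c,p)[0]).astype(int); print(b)
i=cv2.cvtColor(c['color'],cv2.COLOR_RGB2BGR)[b[1]-50:b[1]+50,b[0]-60:b[0]+60]; cv2.imwrite('pics/s7c.png',cv2.resize(i,None,fx=6,fy=6,interpolation=2))
"
```

```text
scene 97 [-0.0701 -0.0166 -0.0321] [0.0592 0.0186 0.0288] [ 0.0196 -0.0042 -0.0085]
top 0   [nan nan nan]
[ 0.11140769 -0.0581199  -0.66172191]
-0.07 0 ; -0.06 0 ; -0.05 0 ; -0.04 8 [-0.041 -0.004 -0.004]; -0.03 4 [-0.027 -0.006 -0.01 ]; -0.02 1 [-0.024 -0.006 -0.005]; -0.01 0 ; 0.0 1 [ 0.004  0.004 -0.012]; 0.01 29 [ 0.013 -0.006 -0.015]; 0.02 13 [ 0.019 -0.002 -0.01 ]; 0.03 14 [ 0.029 -0.004 -0.01 ]; 0.04 12 [ 0.039 -0.003 -0.011]; 0.05 14 [ 0.048 -0.002 -0.009]; 0.06 4 [ 0.058  0.002 -0.006]; 0.07 0 ; 0.08 0 ; turn [-0.    -0.001 -0.001] then shift cm [1.37 9.2  0.15] tcp [ 0.4918 -0.0417  0.1315] j7 83.2 w 0.17492755536286952 t 44.75
[256 190]
```

View pics/s7c.png

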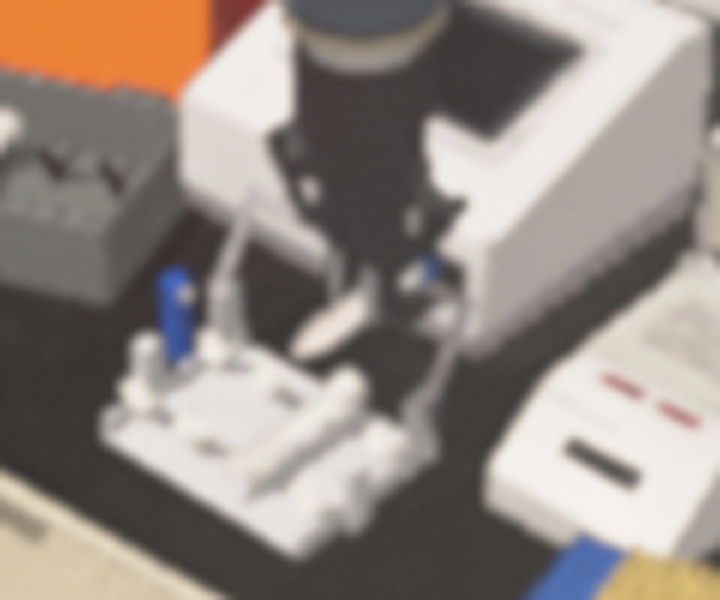

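Tube 1 is held level (tip at (305,345)), tube 2 is seated, and the outer rest is free. Now tube 1 goes to the +23 rest.

drive_tool:
  moves:
    - {"dx": 0.4, "dy": 3.2, "dz": 0, "ax": 0, "ay": 0, "az": 0}
    - {"dx": 0.4, "dy": 3, "dz": 0, "ax": 0, "ay": 0, "az": 0}
    - {"dx": 0.3, "dy": 3, "dz": 0, "ax": 0, "ay": 0, "az": 0}
    - {"dx": 0, "dy": 0, "dz": 3, "ax": 0, "ay": 0, "az": 0}
    - {"dx": 0, "dy": 0, "dz": 3, "ax": 0, "ay": 0, "az": 0}
    - {"dx": 0, "dy": 0, "dz": 2.5, "ax": 0, "ay": 0, "az": 0}
    - {"dx": 0, "dy": 0, "dz": 0, "ax": 0, "ay": 0, "az": 0}
    - {"dx": 0, "dy": 0, "dz": 0, "ax": 0, "ay": 0, "az": 0}

```text
time_s: 45.75
ee_pos: [0.4865, 0.0508, 0.0474]
ee_rot: [[-0.998, 0.057, 0.001], [0.057, 0.998, 0.0], [-0.001, 0.0, -1.0]]
force: [0.1, 0.3, -0.6]
gripper_width: 0.176
grip_force: 40.8
```

drive_tool:
  moves:
    - {"dx": 0, "dy": 0, "dz": 1, "ax": 0, "ay": 0, "az": 0}
    - {"dx": 0, "dy": 0, "dz": 0.7, "ax": 0, "ay": 0, "az": 0}
    - {"dx": 0, "dy": 0, "dz": 0.5, "ax": 0, "ay": 0, "az": 0}
    - {"dx": 0, "dy": 0, "dz": 0.3, "ax": 0, "ay": 0, "az": 0}
    - {"dx": 0, "dy": 0, "dz": 0, "ax": 0, "ay": 0, "az": 0}
    - {"dx": 0, "dy": 0, "dz": 0, "ax": 0, "ay": 0, "az": 0}
    - {"dx": 0, "dy": 0, "dz": 0, "ax": 0, "ay": 0, "az": 0}
    - {"dx": 0, "dy": 0, "dz": 0, "ax": 0, "ay": 0, "az": 0}

```text
time_s: 46.75
ee_pos: [0.4871, 0.05, 0.0231]
ee_rot: [[-0.998, 0.059, 0.002], [0.059, 0.998, -0.0], [-0.002, -0.0, -1.0]]
force: [-3.2, -3.3, 22.3]
gripper_width: 0.173
grip_force: 44.4
```

drive_tool:
  moves:
    - {"dx": 0, "dy": 0, "dz": -0.2, "ax": 0, "ay": 0, "az": 0}
    - {"dx": 0, "dy": 0, "dz": 0, "ax": 0, "ay": 0, "az": 0}
    - {"dx": 0, "dy": 0, "dz": 0, "ax": 0, "ay": 0, "az": 0}
    - {"dx": 0, "dy": 0, "dz": -1, "ax": 0, "ay": 0, "az": 0}
    - {"dx": 0, "dy": 0, "dz": -4, "ax": 0, "ay": 0, "az": 0}
    - {"dx": 0, "dy": 0, "dz": -5, "ax": 0, "ay": 0, "az": 0}
    - {"dx": 0, "dy": 0, "dz": -3, "ax": 0, "ay": 0, "az": 0}
    - {"dx": 0, "dy": 0, "dz": 0, "ax": 0, "ay": 0, "az": -0.12}
  gripper: 0.3

```text
time_s: 47.75
ee_pos: [0.4875, 0.051, 0.1568]
ee_rot: [[-0.998, -0.065, 0.005], [-0.065, 0.998, 0.001], [-0.005, 0.0, -1.0]]
force: [0.9, -1.0, -1.2]
gripper_width: 0.35
grip_force: 0.0
```

drive_tool:
  moves:
    - {"dx": 0, "dy": 0, "dz": 0, "ax": 0, "ay": 0, "az": -0.12}
    - {"dx": 0, "dy": 0, "dz": 0, "ax": 0, "ay": 0, "az": -0.11}
    - {"dx": -2.5, "dy": 4, "dz": 0, "ax": 0, "ay": 0, "az": 0}
    - {"dx": -2.5, "dy": 4, "dz": 0, "ax": 0, "ay": 0, "az": 0}
    - {"dx": -2.5, "dy": 4, "dz": 0, "ax": 0, "ay": 0, "az": 0}
    - {"dx": -2.5, "dy": 4, "dz": 0, "ax": 0, "ay": 0, "az": 0}
    - {"dx": -2.5, "dy": 4, "dz": 0, "ax": 0, "ay": 0, "az": 0}
    - {"dx": 0, "dy": 0, "dz": 0, "ax": 0, "ay": 0, "az": 0}
  gripper: 0.1

```text
time_s: 48.75
ee_pos: [0.5475, 0.2831, 0.154]
ee_rot: [[-0.956, -0.294, -0.0], [-0.294, 0.956, 0.003], [-0.001, 0.003, -1.0]]
force: [-0.7, -0.9, 0.4]
gripper_width: 0.449
grip_force: 0.0
```

```bash
python3 -c "
from h import *
delta(W(CASE,.013,.022,.08),106.8)
c=cam('scene'); w=cloud(c).reshape(-1,3); d=w[:,:2]-CASE[:2]; cs,s=np.cos(CASE[2]),np.sin(CASE[2]); q=np.c_[cs*d[:,0]+s*d[:,1],-s*d[:,0]+cs*d[:,1],w[:,2]]
h=cv2.cvtColor(c['color'],cv2.COLOR_RGB2HSV).reshape(-1,3)
m=(abs(q[:,1]-.022)<.013)&(q[:,2]>.022)&(q[:,2]<.055)&(h[:,2]>165)&(h[:,1]<60)&(abs(q[:,0])<.07)
a=q[m]; print(len(a),a.min(0),a.max(0)); print((a[a[:,0].argsort()][-8:]*1000).astype(int).tolist())
"
```

```text
turn [0.003 0.001 0.005] then shift cm [-4.54  6.33  7.4 ] tcp [0.5475 0.2831 0.154 ] j7 69.2 w 0.448559003438789 t 48.75
67 [-0.04366922  0.01287356  0.02497783] [0.04889038 0.03474585 0.04353196]
[[42, 26, 43], [43, 22, 43], [44, 19, 33], [44, 19, 38], [46, 19, 42], [47, 16, 32], [48, 17, 27], [48, 16, 36]]
```

drive_tool:
  moves:
    - {"dx": -2, "dy": 3.2, "dz": 0, "ax": 0, "ay": 0, "az": 0.005}
    - {"dx": -2, "dy": 3.1, "dz": 0, "ax": 0, "ay": 0, "az": 0}
    - {"dx": 0, "dy": 0, "dz": 4, "ax": 0, "ay": 0, "az": 0}
    - {"dx": 0, "dy": 0, "dz": 4, "ax": 0, "ay": 0, "az": 0}
    - {"dx": 0, "dy": 0, "dz": 3, "ax": 0, "ay": 0, "az": 0}
    - {"dx": 0, "dy": 0, "dz": 1.5, "ax": 0, "ay": 0, "az": 0}
    - {"dx": 0, "dy": 0, "dz": 0.8, "ax": 0, "ay": 0, "az": 0}
    - {"dx": 0, "dy": 0, "dz": 0, "ax": 0, "ay": 0, "az": 0}

```text
time_s: 49.8
ee_pos: [0.5686, 0.35, 0.0213]
ee_rot: [[-0.959, -0.284, 0.0], [-0.284, 0.959, 0.0], [-0.0, 0.0, -1.0]]
force: [-0.5, -0.1, 0.5]
gripper_width: 0.448
grip_force: 0.0
```

drive_tool:
  moves:
    - {"dx": 0, "dy": 0, "dz": 0, "ax": 0, "ay": 0, "az": 0}
    - {"dx": 0, "dy": 0, "dz": 0, "ax": 0, "ay": 0, "az": 0}
    - {"dx": 0, "dy": 0, "dz": 0, "ax": 0, "ay": 0, "az": 0}
    - {"dx": 0, "dy": 0, "dz": 0, "ax": 0, "ay": 0, "az": 0}
    - {"dx": 0, "dy": 0, "dz": 0, "ax": 0, "ay": 0, "az": 0}
    - {"dx": 0, "dy": 0, "dz": 0, "ax": 0, "ay": 0, "az": 0}
    - {"dx": 0, "dy": 0, "dz": 0, "ax": 0, "ay": 0, "az": 0}
    - {"dx": 0, "dy": 0, "dz": 0, "ax": 0, "ay": 0, "az": 0}
  gripper: 1
  newtons: 50

```text
time_s: 50.8
ee_pos: [0.5679, 0.3541, 0.0226]
ee_rot: [[-0.958, -0.286, 0.002], [-0.286, 0.958, 0.005], [-0.003, 0.005, -1.0]]
force: [-2.7, 6.9, 2.8]
gripper_width: 0.173
grip_force: 48.9
```

drive_tool:
  moves:
    - {"dx": 0, "dy": 0, "dz": -1, "ax": 0, "ay": 0, "az": 0}
    - {"dx": 0, "dy": 0, "dz": -2.5, "ax": 0, "ay": 0, "az": 0}
    - {"dx": 0, "dy": 0, "dz": -4, "ax": 0, "ay": 0, "az": 0}
    - {"dx": 0, "dy": 0, "dz": -4, "ax": 0, "ay": 0, "az": 0}
    - {"dx": 0, "dy": 0, "dz": -1.5, "ax": 0, "ay": 0, "az": 0}
    - {"dx": 0, "dy": 0, "dz": 0, "ax": 0, "ay": 0, "az": 0}
    - {"dx": 0, "dy": 0, "dz": 0, "ax": 0, "ay": 0, "az": 0}
    - {"dx": 0, "dy": 0, "dz": 0, "ax": 0, "ay": 0, "az": 0}

```text
time_s: 51.8
ee_pos: [0.5677, 0.3497, 0.1492]
ee_rot: [[-0.959, -0.284, -0.002], [-0.284, 0.959, -0.001], [0.002, -0.001, -1.0]]
force: [-0.4, 0.8, 0.1]
gripper_width: 0.166
grip_force: 49.3
```

```bash
python3 tubechk.py 2>/dev/null;python3 -c "
from h import *
delta(W(TRAY,0.016,-.069,.15),106.8)"
```

```text
scene 48 [-0.0243 -0.0117 -0.0249] [ 0.0689  0.012  -0.0039] [ 0.0292 -0.0039 -0.013 ]
top 0   [nan nan nan]
turn [-0.001 -0.002 -0.005] then shift cm [ 18.38 -35.36  -0.04] tcp [0.5679 0.3499 0.1496] j7 64.9 w 0.1737947761514796 t 51.9
```

drive_tool:
  moves:
    - {"dx": 2.3, "dy": -4.4, "dz": 0, "ax": 0, "ay": 0, "az": -0.005}
    - {"dx": 2.3, "dy": -4.4, "dz": 0, "ax": 0, "ay": 0, "az": 0}
    - {"dx": 2.3, "dy": -4.4, "dz": 0, "ax": 0, "ay": 0, "az": 0}
    - {"dx": 2.3, "dy": -4.4, "dz": 0, "ax": 0, "ay": 0, "az": 0}
    - {"dx": 2.3, "dy": -4.4, "dz": 0, "ax": 0, "ay": 0, "az": 0}
    - {"dx": 2.3, "dy": -4.4, "dz": 0, "ax": 0, "ay": 0, "az": 0}
    - {"dx": 2.3, "dy": -4.4, "dz": 0, "ax": 0, "ay": 0, "az": 0}
    - {"dx": 2.3, "dy": -4.5, "dz": 0, "ax": 0, "ay": 0, "az": 0}

```text
time_s: 52.9
ee_pos: [0.4935, -0.0423, 0.1506]
ee_rot: [[-0.957, -0.289, -0.0], [-0.289, 0.957, 0.0], [0.0, 0.0, -1.0]]
force: [0.7, -0.7, 0.2]
gripper_width: 0.167
grip_force: 49.3
```

drive_tool:
  moves:
    - {"dx": 0, "dy": 0, "dz": 0, "ax": 0, "ay": 0, "az": 0.12}
    - {"dx": 0, "dy": 0, "dz": 0, "ax": 0, "ay": 0, "az": 0.12}
    - {"dx": 0, "dy": 0, "dz": 0, "ax": 0, "ay": 0, "az": 0.11}
    - {"dx": 0, "dy": 0, "dz": 3, "ax": 0, "ay": 0, "az": 0}
    - {"dx": 0, "dy": 0, "dz": 3, "ax": 0, "ay": 0, "az": 0}
    - {"dx": 0, "dy": 0, "dz": 0, "ax": 0, "ay": 0, "az": 0}
    - {"dx": 0, "dy": 0, "dz": 0, "ax": 0, "ay": 0, "az": 0}
    - {"dx": 0, "dy": 0, "dz": 0, "ax": 0, "ay": 0, "az": 0}

```text
time_s: 53.9
ee_pos: [0.4946, -0.0409, 0.0918]
ee_rot: [[-0.998, 0.057, 0.002], [0.057, 0.998, -0.0], [-0.002, 0.0, -1.0]]
force: [-0.4, 0.1, 0.6]
gripper_width: 0.167
grip_force: 49.3
```

```bash
python3 tubechk.py 2>/dev/null;python3 -c "
from h import *
delta(W(TRAY,0.016,-.0685,.022),86.8)"
```

```text
scene 116 [-0.0683 -0.0196 -0.0268] [0.0702 0.0105 0.0298] [ 0.0221 -0.0043 -0.0118]
top 0   [nan nan nan]
turn [ 0.     0.002 -0.001] then shift cm [ 0.03 -0.04  6.97] tcp [ 0.4945 -0.0409  0.0917] j7 82.3 w 0.1689954601144103 t 54.0
```

drive_tool:
  moves:
    - {"dx": 0.2, "dy": 0, "dz": 2.5, "ax": 0, "ay": 0, "az": 0}
    - {"dx": 0, "dy": 0, "dz": 2, "ax": 0, "ay": 0, "az": 0}
    - {"dx": 0, "dy": 0, "dz": 1, "ax": 0, "ay": 0, "az": 0}
    - {"dx": 0, "dy": 0, "dz": 0.8, "ax": 0, "ay": 0, "az": 0}
    - {"dx": 0, "dy": 0, "dz": 0.6, "ax": 0, "ay": 0, "az": 0}
    - {"dx": 0, "dy": 0, "dz": 0, "ax": 0, "ay": 0, "az": 0}
    - {"dx": 0, "dy": 0, "dz": 0, "ax": 0, "ay": 0, "az": 0}
    - {"dx": 0, "dy": 0, "dz": 0, "ax": 0, "ay": 0, "az": 0}

```text
time_s: 55.0
ee_pos: [0.4924, -0.0397, 0.0225]
ee_rot: [[-0.998, 0.055, 0.001], [0.055, 0.998, 0.001], [-0.001, 0.001, -1.0]]
force: [-1.0, 4.6, 7.1]
gripper_width: 0.168
grip_force: 57.3
```

drive_tool:
  moves:
    - {"dx": 0, "dy": 0, "dz": -0.1, "ax": 0, "ay": 0, "az": 0}
    - {"dx": 0, "dy": 0, "dz": 0, "ax": 0, "ay": 0, "az": 0}
    - {"dx": 0, "dy": 0, "dz": 0, "ax": 0, "ay": 0, "az": 0}
    - {"dx": 0, "dy": 0, "dz": -1, "ax": 0, "ay": 0, "az": 0}
    - {"dx": 0, "dy": 0, "dz": -3, "ax": 0, "ay": 0, "az": 0}
    - {"dx": 0, "dy": 0, "dz": -4, "ax": 0, "ay": 0, "az": 0}
    - {"dx": 0, "dy": 0, "dz": -4, "ax": 0, "ay": 0, "az": 0}
    - {"dx": 0, "dy": 0, "dz": -4, "ax": 0, "ay": 0, "az": 0}
  gripper: 0.3

```text
time_s: 56.0
ee_pos: [0.4917, -0.0408, 0.1848]
ee_rot: [[-0.998, 0.057, 0.0], [0.057, 0.998, -0.0], [-0.0, 0.0, -1.0]]
force: [0.1, 0.6, -0.7]
gripper_width: 0.349
grip_force: 0.0
```

drive_tool:
  moves:
    - {"dx": 0, "dy": 5, "dz": -4, "ax": 0, "ay": 0, "az": 0}
    - {"dx": 0, "dy": 5, "dz": -4, "ax": 0, "ay": 0, "az": 0}
    - {"dx": 0, "dy": 5, "dz": 0, "ax": 0, "ay": 0, "az": 0}
    - {"dx": 0, "dy": 5, "dz": 0, "ax": 0, "ay": 0, "az": 0}
    - {"dx": 0, "dy": 5, "dz": 0, "ax": 0, "ay": 0, "az": 0}
    - {"dx": 0, "dy": 5, "dz": 0, "ax": 0, "ay": 0, "az": 0}
    - {"dx": 0, "dy": 0, "dz": 0, "ax": 0, "ay": 0, "az": 0}
    - {"dx": 0, "dy": 0, "dz": 0, "ax": 0, "ay": 0, "az": 0}

```text
time_s: 57.0
ee_pos: [0.5087, 0.2557, 0.2611]
ee_rot: [[-0.998, 0.057, -0.0], [0.057, 0.998, -0.001], [0.0, -0.001, -1.0]]
force: [0.8, -0.1, -0.3]
gripper_width: 0.348
grip_force: 0.0
```

```bash
cat > traychk.py <<'E'
from h import *
from h import cam
c=cam('top'); s=cam('scene')
f=lambda c,a,k:cv2.resize(cv2.cvtColor(c['color'],cv2.COLOR_RGB2BGR)[a[0]:a[1],a[2]:a[3]],None,fx=k,fy=k,interpolation=2)
import sys
cv2.imwrite('pics/%s.png'%sys.argv[1],np.hstack([f(c,(165,245,205,285),5),cv2.resize(f(s,(160,240,205,285),5),(400,400))]))
for c in(c,s):
    w=cloud(c).reshape(-1,3); d=w[:,:2]-TRAY[:2]; cs,sn=np.cos(TRAY[2]),np.sin(TRAY[2]); q=np.c_[cs*d[:,0]+sn*d[:,1],-sn*d[:,0]+cs*d[:,1],w[:,2]]
    for y in(-.069,-.023,.023):
        print(y,[(int(round(x*1000)),int((1000*np.median(q[m,2])).round()),int((1000*np.median(q[m&(q[:,2]>.025)][:,1])).round()) if (m&(q[:,2]>.025)).any() else None) for x in np.arange(-.07,.085,.01) for m in[(abs(q[:,0]-x)<.005)&(abs(q[:,1]-y)<.008)] if m.any()])
E
python3 traychk.py a8
```

```text
-0.069 [(-70, 0, None), (-60, 2, None), (-50, 7, -70), (-40, 35, -69), (-30, 35, -68), (-20, 38, -67), (-10, 36, -66), (0, 37, -68), (10, 37, -67), (20, 36, -69), (30, 41, -66), (40, 38, -68), (50, 43, -70), (60, 33, -70), (70, 1, None), (80, 4, -68)]
-0.023 [(-70, 1, None), (-60, 1, -23), (-50, 27, -23), (-40, 35, -23), (-30, 36, -22), (-20, 36, -23), (-10, 36, -23), (0, 37, -22), (10, 35, -22), (20, 36, -24), (30, 37, -23), (40, 38, -22), (50, 38, -23), (60, 3, None), (70, -1, None), (80, 2, -24)]
0.023 [(-70, 0, None), (-60, 1, None), (-50, 10, 23), (-40, 33, 24), (-30, 36, 24), (-20, 37, 22), (-10, 34, 23), (0, 35, 24), (10, 34, 23), (20, 36, 22), (30, 37, 23), (40, 34, 22), (50, 41, 22), (60, 2, 21), (70, 0, None), (80, 3, 24)]
-0.069 [(-70, -195, None), (-60, -188, -69), (-50, -188, -70), (-40, 17, -73), (-30, 1, -71), (-20, 21, -67), (-10, 9, -68), (0, 40, -70), (10, 37, -69), (20, 37, -69), (30, 24, -70), (40, 39, -70), (50, 31, -75), (70, 2, None), (80, 52, -69)]
-0.023 [(-70, -192, None), (-60, -2, -21), (-50, 2, -25), (-40, 6, -25), (-30, 9, -26), (-20, 5, -29), (-10, 9, -26), (0, 30, -25), (10, 10, -24), (20, 24, -25), (30, 33, -27), (40, 32, -25), (50, 28, -27), (60, 4, None), (70, 1, None), (80, 102, -20)]
0.023 [(-70, -187, None), (-60, -186, 25), (-50, 2, 21), (-40, 7, 19), (-30, 29, 20), (-20, 5, 18), (-10, 9, 21), (0, 34, 21), (10, 18, 18), (20, 29, 22), (30, 13, 21), (40, 31, 20), (50, 31, 19), (60, 4, None), (70, 2, None), (80, 102, 19)]
```

View pics/a8.png

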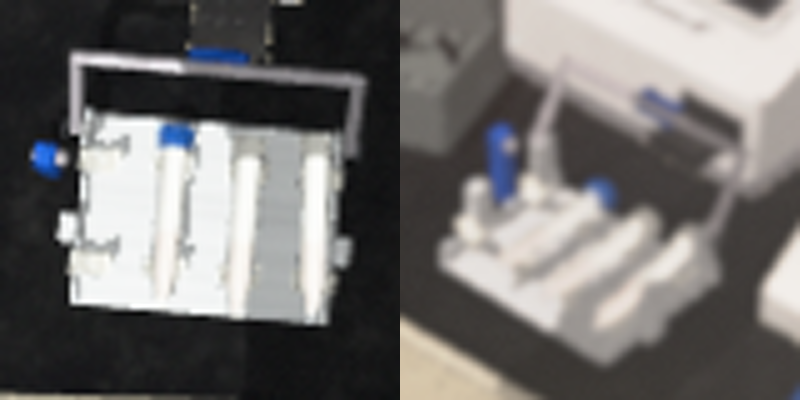

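All three tubes are seated in the rests, with mids at about 9, 1 and 3 mm (tops at z ≈ 37 mm). Next I measure the clearance behind the raised keeper bar.

```bash
python3 - <<'E'
from h import *
for n in('top','scene'):
    c=cam(n); w=cloud(c).reshape(-1,3); d=w[:,:2]-TRAY[:2]; cs,sn=np.cos(TRAY[2]),np.sin(TRAY[2]); q=np.c_[cs*d[:,0]+sn*d[:,1],-sn*d[:,0]+cs*d[:,1],w[:,2]]
    print(n)
    for y in(-.06,-.045,-.03,0,.03,.05,.065):
        m=(abs(q[:,1]-y)<.004)&(q[:,0]>.06)&(q[:,0]<.16)&(q[:,2]>.0); a=q[m]; a=a[a[:,0].argsort()]
        print(y,(a[:,[0,2]]*1000).round().astype(int).tolist())
E
```

```text
top
-0.06 [[64, 1], [64, 1], [70, 6], [70, 3], [73, 2], [74, 0], [77, 0], [80, 3], [81, 106], [81, 104], [81, 102], [83, 4], [83, 108], [84, 106], [85, 103], [86, 5], [86, 1], [89, 5], [89, 6], [93, 2], [105, 6], [105, 4], [109, 0], [112, 3], [115, 3], [115, 1], [116, 1], [118, 4], [118, 5], [118, 1], [122, 0], [122, 2], [122, 2], [127, 4], [128, 1], [132, 3], [134, 3], [138, 3], [141, 1], [145, 0], [148, 0], [150, 5], [151, 2], [152, 0], [154, 4], [157, 5], [157, 1]]
-0.045 [[62, 6], [62, 3], [66, 2], [66, 1], [69, 3], [69, 0], [72, 5], [72, 1], [72, 2], [75, 0], [76, 2], [78, 0], [79, 2], [79, 1], [79, 106], [80, 108], [80, 105], [82, 108], [82, 108], [82, 109], [85, 1], [85, 106], [86, 107], [86, 104], [89, 0], [91, 3], [107, 7], [111, 2], [114, 4], [114, 4], [114, 0], [116, 7], [117, 4], [120, 5], [121, 1], [123, 3], [129, 5], [130, 3], [134, 0], [137, 3], [140, 2], [140, 2], [140, 1], [141, 32], [141, 47], [143, 5], [143, 21], [143, 36], [143, 53], [145, 63], [146, 73], [147, 84], [149, 90], [149, 88], [150, 2], [152, 90], [152, 89], [153, 3], [154, 95], [155, 88], [156, 4], [15
[... 7082 characters left out ...]
74], [145, 90], [145, 85], [145, 87], [145, 83], [146, 69], [146, 79], [147, 75], [148, 92], [149, 88], [151, 96], [151, 93], [157, 95], [159, 95], [159, 99]]
0.065 [[61, 4], [69, 2], [71, 3], [78, 103], [79, 107], [80, 100], [81, 0], [82, 106], [86, 2], [92, 3], [97, 0], [104, 0], [104, 3], [107, 4], [110, 4], [115, 1], [120, 1], [121, 3], [126, 2], [130, 1], [132, 1], [137, 35], [137, 32], [137, 3], [137, 30], [137, 1], [139, 20], [141, 24], [141, 61], [142, 13], [142, 67], [143, 62], [143, 96], [144, 75], [145, 67], [145, 85], [145, 62], [145, 69], [145, 71], [145, 76], [145, 83], [145, 80], [148, 89], [150, 73], [151, 89], [151, 93], [151, 97], [154, 88], [157, 99], [160, 94], [160, 92]]
```

The bar sits at tray x ≈ 82 mm, z ≈ 103 mm, with about 55 mm free behind it at y = +45 mm. I go in with closed fingers behind it there and pull it over.

```bash
python3 -c "
from h import *
delta(W(TRAY,.107,.045,.20),86.8)"
```

```text
turn [-0.     0.    -0.003] then shift cm [ -9.26 -18.32   6.12] tcp [0.5091 0.255  0.2612] j7 51.1 w 0.35059578037770167 t 57.2
```

drive_tool:
  moves:
    - {"dx": -1.9, "dy": -3.7, "dz": 0, "ax": 0, "ay": 0, "az": 0}
    - {"dx": -1.9, "dy": -3.7, "dz": 0, "ax": 0, "ay": 0, "az": 0}
    - {"dx": -1.9, "dy": -3.7, "dz": 0, "ax": 0, "ay": 0, "az": 0}
    - {"dx": -1.9, "dy": -3.6, "dz": 0, "ax": 0, "ay": 0, "az": 0}
    - {"dx": -1.7, "dy": -3.6, "dz": 0, "ax": 0, "ay": 0, "az": 0}
    - {"dx": 0, "dy": 0, "dz": 3, "ax": 0, "ay": 0, "az": 0}
    - {"dx": 0, "dy": 0, "dz": 3, "ax": 0, "ay": 0, "az": 0}
    - {"dx": 0, "dy": 0, "dz": 0, "ax": 0, "ay": 0, "az": 0}
  gripper: 1
  newtons: 20

```text
time_s: 58.2
ee_pos: [0.5899, 0.0672, 0.1993]
ee_rot: [[-0.998, 0.058, -0.004], [0.058, 0.998, -0.001], [0.004, -0.001, -1.0]]
force: [0.3, -0.3, 1.0]
gripper_width: 0.002
grip_force: 0.0
```

drive_tool:
  moves:
    - {"dx": 0, "dy": 0, "dz": 3, "ax": 0, "ay": 0, "az": 0}
    - {"dx": 0, "dy": 0, "dz": 3, "ax": 0, "ay": 0, "az": 0}
    - {"dx": 0, "dy": 0, "dz": 3, "ax": 0, "ay": 0, "az": 0}
    - {"dx": 0, "dy": 0, "dz": 2.5, "ax": 0, "ay": 0, "az": 0}
    - {"dx": 0, "dy": 0, "dz": 0, "ax": 0, "ay": 0, "az": 0}
    - {"dx": 0, "dy": 0, "dz": 0, "ax": 0, "ay": 0, "az": 0}
    - {"dx": 0, "dy": 0, "dz": 0, "ax": 0, "ay": 0, "az": 0}
    - {"dx": 0, "dy": 0, "dz": 0, "ax": 0, "ay": 0, "az": 0}

```text
time_s: 59.2
ee_pos: [0.5918, 0.0685, 0.0868]
ee_rot: [[-0.998, 0.057, 0.001], [0.057, 0.998, 0.0], [-0.001, 0.0, -1.0]]
force: [0.4, 0.6, -0.9]
gripper_width: -0.003
grip_force: 0.0
```

drive_tool:
  moves:
    - {"dx": 1, "dy": 0, "dz": 0, "ax": 0, "ay": 0, "az": 0}
    - {"dx": 1, "dy": 0, "dz": 0, "ax": 0, "ay": 0, "az": 0}
    - {"dx": 1, "dy": 0, "dz": 0, "ax": 0, "ay": 0, "az": 0}
    - {"dx": 1, "dy": 0, "dz": 0, "ax": 0, "ay": 0, "az": 0}
    - {"dx": 1, "dy": 0, "dz": 0, "ax": 0, "ay": 0, "az": 0}
    - {"dx": 1, "dy": 0, "dz": 0, "ax": 0, "ay": 0, "az": 0}
    - {"dx": 1, "dy": 0, "dz": 0, "ax": 0, "ay": 0, "az": 0}
    - {"dx": 1, "dy": 0, "dz": 0, "ax": 0, "ay": 0, "az": 0}

```text
time_s: 60.2
ee_pos: [0.5107, 0.073, 0.0858]
ee_rot: [[-0.998, 0.057, -0.0], [0.057, 0.998, -0.0], [0.0, -0.0, -1.0]]
force: [1.6, -0.4, -0.9]
gripper_width: 0.003
grip_force: 0.4
```

```bash
cat > keep.py <<'E'
from h import *
p=bot.get_state()['ee_pos']; print('tool in tray',inv(TRAY,p).round(4),p[2])
for n in('top','scene'):
    c=cam(n); w=cloud(c).reshape(-1,3); d=w[:,:2]-TRAY[:2]; cs,sn=np.cos(TRAY[2]),np.sin(TRAY[2]); q=np.c_[cs*d[:,0]+sn*d[:,1],-sn*d[:,0]+cs*d[:,1],w[:,2]]
    h=cv2.cvtColor(c['color'],cv2.COLOR_RGB2HSV).reshape(-1,3)
    b=(h[:,0]>100)&(h[:,0]<125)&(h[:,1]>120)&(abs(q[:,0])<.12)&(abs(q[:,1])<.025)&(q[:,2]>.04); print(n,'pad',b.sum(),np.median(q[b],0).round(4) if b.any() else '')
    for y in(-.06,-.045,-.035,.05,.07):
        m=(abs(q[:,1]-y)<.005)&(q[:,0]>-.05)&(q[:,0]<.12)&(q[:,2]>.044)&(q[:,2]<.12); a=q[m]; print(y,np.median(a,0).round(3) if len(a) else '',len(a))
E
python3 keep.py; python3 -c "
from h import *
delta(W(TRAY,.027,.045,.088),86.8)"
```

```text
tool in tray [0.0262 0.0465] 0.0858355677488421
top pad 0 
-0.06 [ 0.013 -0.062  0.048] 17
-0.045 [ 0.012 -0.044  0.104] 9
-0.035 [ 0.011 -0.036  0.105] 8
0.05  0
0.07  0
scene pad 4 [ 0.0067 -0.0024  0.111 ]
-0.06 [ 0.008 -0.061  0.098] 11
-0.045 [ 0.004 -0.043  0.103] 5
-0.035 [ 0.006 -0.035  0.102] 4
0.05 [0.012 0.051 0.105] 14
0.07 [0.004 0.07  0.101] 4
turn [-0.    -0.001 -0.001] then shift cm [-0.15 -0.15 -0.21] tcp [0.51   0.073  0.0859] j7 67.8 w 0.0036957442069386723 t 60.3
```

drive_tool:
  moves:
    - {"dx": -1, "dy": 0, "dz": 0, "ax": 0, "ay": 0, "az": 0}
    - {"dx": 0, "dy": 0, "dz": -3, "ax": 0, "ay": 0, "az": 0}
    - {"dx": 0, "dy": 0, "dz": -3, "ax": 0, "ay": 0, "az": 0}
    - {"dx": 0, "dy": -2.3, "dz": 0, "ax": 0, "ay": 0, "az": 0}
    - {"dx": 1, "dy": -2.3, "dz": 0, "ax": 0, "ay": 0, "az": 0}
    - {"dx": 2, "dy": 0, "dz": 0, "ax": 0, "ay": 0, "az": 0}
    - {"dx": 0, "dy": 0, "dz": 2.5, "ax": 0, "ay": 0, "az": 0}
    - {"dx": 0, "dy": 0, "dz": 0, "ax": 0, "ay": 0, "az": 0}

```text
time_s: 61.3
ee_pos: [0.4888, 0.0279, 0.12]
ee_rot: [[-0.998, 0.057, -0.002], [0.057, 0.998, -0.0], [0.002, -0.0, -1.0]]
force: [0.2, -0.4, -0.1]
gripper_width: -0.003
grip_force: 0.0
```

drive_tool:
  moves:
    - {"dx": 0.1, "dy": 0, "dz": 0.5, "ax": 0, "ay": 0, "az": 0}
    - {"dx": 0.4, "dy": 0, "dz": 0.6, "ax": 0, "ay": 0, "az": 0}
    - {"dx": 0.4, "dy": 0, "dz": 0.6, "ax": 0, "ay": 0, "az": 0}
    - {"dx": 0.4, "dy": 0, "dz": 0.6, "ax": 0, "ay": 0, "az": 0}
    - {"dx": 0.3, "dy": 0, "dz": 0.6, "ax": 0, "ay": 0, "az": 0}
    - {"dx": 0.3, "dy": 0, "dz": 0.6, "ax": 0, "ay": 0, "az": 0}
    - {"dx": 0.2, "dy": 0, "dz": 0.6, "ax": 0, "ay": 0, "az": 0}
    - {"dx": 0.2, "dy": 0, "dz": 0.6, "ax": 0, "ay": 0, "az": 0}

```text
time_s: 62.3
ee_pos: [0.466, 0.0295, 0.0735]
ee_rot: [[-0.998, 0.057, 0.0], [0.057, 0.998, 0.0], [-0.0, 0.0, -1.0]]
force: [-0.4, 0.1, 0.4]
gripper_width: 0.001
grip_force: 0.0
```

```bash
python3 keep.py
```

```text
tool in tray [-0.016   0.0006] 0.07346470368419986
top pad 0 
-0.06 [ 0.052 -0.059  0.046] 8
-0.045  0
-0.035  0
0.05  0
0.07 [-0.015  0.073  0.07 ] 2
scene pad 2 [-0.0205 -0.0123  0.0723]
-0.06 [-0.013 -0.061  0.063] 13
-0.045 [-0.017 -0.047  0.065] 6
-0.035 [-0.019 -0.036  0.066] 6
0.05 [-0.018  0.05   0.066] 6
0.07 [-0.018  0.07   0.064] 5
```

drive_tool:
  moves:
    - {"dx": 0, "dy": 0, "dz": 0.5, "ax": 0, "ay": 0, "az": 0}
    - {"dx": 0, "dy": 0, "dz": 0.5, "ax": 0, "ay": 0, "az": 0}
    - {"dx": 0, "dy": 0, "dz": 0.4, "ax": 0, "ay": 0, "az": 0}
    - {"dx": 0, "dy": 0, "dz": 0.2, "ax": 0, "ay": 0, "az": 0}
    - {"dx": 0, "dy": 0, "dz": 0.1, "ax": 0, "ay": 0, "az": 0}
    - {"dx": 0, "dy": 0, "dz": 0.1, "ax": 0, "ay": 0, "az": 0}
    - {"dx": 0, "dy": 0, "dz": 0, "ax": 0, "ay": 0, "az": 0}
    - {"dx": 0, "dy": 0, "dz": 0, "ax": 0, "ay": 0, "az": 0}

```text
time_s: 63.4
ee_pos: [0.4659, 0.0295, 0.0565]
ee_rot: [[-0.998, 0.057, 0.001], [0.057, 0.998, -0.0], [-0.001, -0.0, -1.0]]
force: [-2.4, -0.7, 9.9]
gripper_width: -0.001
grip_force: 4.9
```

```bash
python3 keep.py
```

```text
tool in tray [-0.0162  0.0006] 0.05646513446262071
top pad 0 
-0.06 [ 0.049 -0.062  0.045] 11
-0.045  0
-0.035  0
0.05  0
0.07 [-0.015  0.074  0.052] 3
scene pad 6 [-0.0227 -0.0139  0.0582]
-0.06 [-0.017 -0.063  0.052] 11
-0.045 [-0.019 -0.045  0.053] 6
-0.035 [-0.018 -0.033  0.055] 12
0.05 [-0.021  0.049  0.052] 4
0.07 [-0.02   0.072  0.053] 5
```

The keeper is shut (bar top at 53 mm, stop felt). I retreat and return to the lid tab.

drive_tool:
  moves:
    - {"dx": 0, "dy": 0, "dz": -2, "ax": 0, "ay": 0, "az": 0}
    - {"dx": 0, "dy": 0, "dz": -5, "ax": 0, "ay": 0, "az": 0}
    - {"dx": 0, "dy": 0, "dz": -5, "ax": 0, "ay": 0, "az": 0}
    - {"dx": 0, "dy": 0, "dz": -5, "ax": 0, "ay": 0, "az": 0}
    - {"dx": 0, "dy": 0, "dz": -5, "ax": 0, "ay": 0, "az": 0}
    - {"dx": 0, "dy": 0, "dz": 0, "ax": 0, "ay": 0, "az": -0.12}
    - {"dx": 0, "dy": 0, "dz": 0, "ax": 0, "ay": 0, "az": -0.12}
    - {"dx": 0, "dy": 0, "dz": 0, "ax": 0, "ay": 0, "az": -0.11}
  gripper: -0.1
  newtons: 40

```text
time_s: 64.5
ee_pos: [0.4657, 0.0294, 0.2761]
ee_rot: [[-0.956, -0.293, 0.0], [-0.293, 0.956, -0.0], [-0.0, -0.0, -1.0]]
force: [0.3, 0.1, 0.1]
gripper_width: 0.551
grip_force: 0.0
```

```bash
python3 keep.py; python3 -c "
from h import *
delta([.6896,.3045,.2145],106.8)
for n in('top','scene'):
    c=cam(n); w=cloud(c).reshape(-1,3); d=w[:,:2]-CASE[:2]; cs,sn=np.cos(CASE[2]),np.sin(CASE[2]); q=np.c_[cs*d[:,0]+sn*d[:,1],-sn*d[:,0]+cs*d[:,1],w[:,2]]
    h=cv2.cvtColor(c['color'],cv2.COLOR_RGB2HSV).reshape(-1,3)
    m=(h[:,2]<90)&(q[:,2]>.2)&(q[:,2]<.27)&(q[:,0]>.04)&(q[:,0]<.2)&(abs(q[:,1]+.06)<.04); print(n,'tab',m.sum(),np.median(q[m],0).round(4) if m.any() else '',q[m].min(0).round(3) if m.any() else '',q[m].max(0).round(3) if m.any() else '')
    print((inv(CASE,[.6896,.3045])))
"
```

```text
tool in tray [-0.0163  0.0005] 0.27610647132265237
top pad 0 
-0.06  0
-0.045  0
-0.035  0
0.05  0
0.07  0
scene pad 19 [-0.0206 -0.0057  0.0571]
-0.06 [ 0.029 -0.063  0.046] 11
-0.045 [-0.02  -0.045  0.053] 7
-0.035 [-0.018 -0.033  0.055] 4
0.05 [-0.021  0.051  0.053] 6
0.07 [-0.018  0.071  0.052] 7
turn [-0.     0.     0.001] then shift cm [-29.38  19.87   6.15] tcp [0.4657 0.0293 0.276 ] j7 94.0 w 0.5510970391172484 t 64.6
top tab 71 [ 0.0964 -0.063   0.2403] [ 0.092 -0.074  0.208] [ 0.107 -0.049  0.25 ]
[ 0.10989766 -0.0619061 ]
scene tab 18 [ 0.0941 -0.0615  0.2382] [ 0.089 -0.068  0.226] [ 0.101 -0.054  0.249]
[ 0.10989766 -0.0619061 ]
```

drive_tool:
  moves:
    - {"dx": -3.6, "dy": 2.5, "dz": -0.1, "ax": 0, "ay": 0, "az": 0}
    - {"dx": -3.6, "dy": 2.5, "dz": -0.1, "ax": 0, "ay": 0, "az": 0}
    - {"dx": -3.6, "dy": 2.5, "dz": -0.1, "ax": 0, "ay": 0, "az": 0}
    - {"dx": -3.6, "dy": 2.5, "dz": -0.1, "ax": 0, "ay": 0, "az": 0}
    - {"dx": -3.6, "dy": 2.5, "dz": -0.1, "ax": 0, "ay": 0, "az": 0}
    - {"dx": -3.6, "dy": 2.5, "dz": 0, "ax": 0, "ay": 0, "az": 0}
    - {"dx": -3.6, "dy": 2.5, "dz": 0, "ax": 0, "ay": 0, "az": 0}
    - {"dx": -3.5, "dy": 2.4, "dz": 0, "ax": 0, "ay": 0, "az": 0}

```text
time_s: 65.7
ee_pos: [0.6838, 0.3042, 0.2806]
ee_rot: [[-0.958, -0.287, -0.0], [-0.287, 0.958, -0.0], [0.0, -0.0, -1.0]]
force: [-0.1, 0.8, -0.0]
gripper_width: 0.553
grip_force: 0.0
```

drive_tool:
  moves:
    - {"dx": 0, "dy": 0, "dz": 0, "ax": 0, "ay": 0, "az": 0}
    - {"dx": 0, "dy": 0, "dz": 1.5, "ax": 0, "ay": 0, "az": 0}
    - {"dx": 0, "dy": 0, "dz": 1.5, "ax": 0, "ay": 0, "az": 0}
    - {"dx": 0, "dy": 0, "dz": 1.5, "ax": 0, "ay": 0, "az": 0}
    - {"dx": 0, "dy": 0, "dz": 1.5, "ax": 0, "ay": 0, "az": 0}
    - {"dx": 0, "dy": 0, "dz": 0.5, "ax": 0, "ay": 0, "az": 0}
    - {"dx": 0, "dy": 0, "dz": 0, "ax": 0, "ay": 0, "az": 0}
    - {"dx": 0, "dy": 0, "dz": 0, "ax": 0, "ay": 0, "az": 0}

```text
time_s: 66.7
ee_pos: [0.6834, 0.3031, 0.2165]
ee_rot: [[-0.957, -0.289, 0.001], [-0.289, 0.957, 0.001], [-0.001, 0.0, -1.0]]
force: [-0.0, -0.1, 0.0]
gripper_width: 0.553
grip_force: 0.0
```

drive_tool:
  moves:
    - {"dx": 0, "dy": 0, "dz": 0, "ax": 0, "ay": 0, "az": 0}
    - {"dx": 0, "dy": 0, "dz": 0, "ax": 0, "ay": 0, "az": 0}
    - {"dx": 0, "dy": 0, "dz": 0, "ax": 0, "ay": 0, "az": 0}
    - {"dx": 0, "dy": 0, "dz": 0, "ax": 0, "ay": 0, "az": 0}
    - {"dx": 0, "dy": 0, "dz": 0, "ax": 0, "ay": 0, "az": 0}
    - {"dx": 0, "dy": 0, "dz": 0, "ax": 0, "ay": 0, "az": 0}
    - {"dx": 0, "dy": 0, "dz": 0, "ax": 0, "ay": 0, "az": 0}
    - {"dx": 0, "dy": 0, "dz": 0, "ax": 0, "ay": 0, "az": 0}
  gripper: 1

```text
time_s: 67.7
ee_pos: [0.6836, 0.3026, 0.2166]
ee_rot: [[-0.957, -0.289, 0.001], [-0.289, 0.957, 0.0], [-0.001, -0.0, -1.0]]
force: [0.6, -2.2, 5.9]
gripper_width: 0.296
grip_force: 41.1
```

```bash
python3 -c "
from h import *
p=bot.get_state()['ee_pos']; x=inv(CASE,p)[0]-.075; z=p[2]+.0187-.06; r=np.hypot(x,z); a=np.arctan2(z,-x); print('r',r,'a',a,inv(CASE,p))
t=np.linspace(a,.04,25); X=-r*np.cos(t); Z=r*np.sin(t); print((np.c_[-np.diff(X),-np.diff(Z)]*100).round(2).tolist())"
```

```text
r 0.17759330999698666 a 1.7325174114559285 [ 0.10359555 -0.06193914]
[[1.24, -0.16], [1.25, -0.07], [1.25, 0.02], [1.25, 0.11], [1.24, 0.19], [1.22, 0.28], [1.2, 0.37], [1.17, 0.45], [1.13, 0.53], [1.09, 0.61], [1.05, 0.68], [1.0, 0.76], [0.94, 0.83], [0.88, 0.89], [0.82, 0.95], [0.75, 1.0], [0.67, 1.05], [0.6, 1.1], [0.52, 1.14], [0.44, 1.17], [0.35, 1.2], [0.27, 1.22], [0.18, 1.24], [0.09, 1.25]]
```

drive_tool:
  moves:
    - {"dx": 1.24, "dy": 0, "dz": -0.16, "ax": 0, "ay": 0, "az": 0}
    - {"dx": 1.25, "dy": 0, "dz": -0.07, "ax": 0, "ay": 0, "az": 0}
    - {"dx": 1.25, "dy": 0, "dz": 0.02, "ax": 0, "ay": 0, "az": 0}
    - {"dx": 1.25, "dy": 0, "dz": 0.11, "ax": 0, "ay": 0, "az": 0}
    - {"dx": 1.24, "dy": 0, "dz": 0.19, "ax": 0, "ay": 0, "az": 0}
    - {"dx": 1.22, "dy": 0, "dz": 0.28, "ax": 0, "ay": 0, "az": 0}
    - {"dx": 1.2, "dy": 0, "dz": 0.37, "ax": 0, "ay": 0, "az": 0}
    - {"dx": 1.17, "dy": 0, "dz": 0.45, "ax": 0, "ay": 0, "az": 0}

```text
time_s: 68.7
ee_pos: [0.5901, 0.2744, 0.2051]
ee_rot: [[-0.958, -0.288, 0.003], [-0.288, 0.958, 0.001], [-0.003, -0.0, -1.0]]
force: [2.8, -1.5, 5.0]
gripper_width: 0.3
grip_force: 41.3
```

drive_tool:
  moves:
    - {"dx": 1.13, "dy": 0, "dz": 0.53, "ax": 0, "ay": 0, "az": 0}
    - {"dx": 1.09, "dy": 0, "dz": 0.61, "ax": 0, "ay": 0, "az": 0}
    - {"dx": 1.05, "dy": 0, "dz": 0.68, "ax": 0, "ay": 0, "az": 0}
    - {"dx": 1.0, "dy": 0, "dz": 0.76, "ax": 0, "ay": 0, "az": 0}
    - {"dx": 0.94, "dy": 0, "dz": 0.83, "ax": 0, "ay": 0, "az": 0}
    - {"dx": 0.88, "dy": 0, "dz": 0.89, "ax": 0, "ay": 0, "az": 0}
    - {"dx": 0.82, "dy": 0, "dz": 0.95, "ax": 0, "ay": 0, "az": 0}
    - {"dx": 0.75, "dy": 0, "dz": 1.0, "ax": 0, "ay": 0, "az": 0}

```text
time_s: 69.7
ee_pos: [0.5155, 0.2517, 0.1414]
ee_rot: [[-0.957, -0.289, 0.0], [-0.289, 0.957, -0.001], [-0.0, -0.001, -1.0]]
force: [1.4, -3.8, 3.2]
gripper_width: 0.296
grip_force: 41.9
```

drive_tool:
  moves:
    - {"dx": 0.67, "dy": 0, "dz": 1.05, "ax": 0, "ay": 0, "az": 0}
    - {"dx": 0.6, "dy": 0, "dz": 1.1, "ax": 0, "ay": 0, "az": 0}
    - {"dx": 0.52, "dy": 0, "dz": 1.14, "ax": 0, "ay": 0, "az": 0}
    - {"dx": 0.44, "dy": 0, "dz": 1.17, "ax": 0, "ay": 0, "az": 0}
    - {"dx": 0.35, "dy": 0, "dz": 1.2, "ax": 0, "ay": 0, "az": 0}
    - {"dx": 0.27, "dy": 0, "dz": 1.22, "ax": 0, "ay": 0, "az": 0}
    - {"dx": 0.18, "dy": 0, "dz": 1.24, "ax": 0, "ay": 0, "az": 0}
    - {"dx": 0, "dy": 0, "dz": 0, "ax": 0, "ay": 0, "az": 0}

```text
time_s: 70.7
ee_pos: [0.4862, 0.2429, 0.059]
ee_rot: [[-0.957, -0.289, -0.002], [-0.289, 0.957, -0.001], [0.002, -0.001, -1.0]]
force: [0.7, -4.3, -2.3]
gripper_width: 0.299
grip_force: 41.0
```

drive_tool:
  moves:
    - {"dx": 0.04, "dy": 0, "dz": 0.4, "ax": 0, "ay": 0, "az": 0}
    - {"dx": 0, "dy": 0, "dz": 0.4, "ax": 0, "ay": 0, "az": 0}
    - {"dx": 0, "dy": 0, "dz": 0.2, "ax": 0, "ay": 0, "az": 0}
    - {"dx": 0, "dy": 0, "dz": 0.1, "ax": 0, "ay": 0, "az": 0}
    - {"dx": 0, "dy": 0, "dz": 0.1, "ax": 0, "ay": 0, "az": 0}
    - {"dx": 0, "dy": 0, "dz": 0, "ax": 0, "ay": 0, "az": 0}
    - {"dx": 0, "dy": 0, "dz": 0, "ax": 0, "ay": 0, "az": 0}
    - {"dx": 0, "dy": 0, "dz": 0, "ax": 0, "ay": 0, "az": 0}

```text
time_s: 71.7
ee_pos: [0.4854, 0.2426, 0.0481]
ee_rot: [[-0.957, -0.289, -0.002], [-0.289, 0.957, -0.002], [0.002, -0.001, -1.0]]
force: [-2.4, -5.3, -1.1]
gripper_width: 0.294
grip_force: 41.3
```

drive_tool:
  moves:
    - {"dx": 0, "dy": 0, "dz": 0.1, "ax": 0, "ay": 0, "az": 0}
    - {"dx": 0, "dy": 0, "dz": 0.1, "ax": 0, "ay": 0, "az": 0}
    - {"dx": 0, "dy": 0, "dz": 0.1, "ax": 0, "ay": 0, "az": 0}
    - {"dx": 0, "dy": 0, "dz": 0.1, "ax": 0, "ay": 0, "az": 0}
    - {"dx": 0, "dy": 0, "dz": 0, "ax": 0, "ay": 0, "az": 0}
    - {"dx": 0, "dy": 0, "dz": 0, "ax": 0, "ay": 0, "az": 0}
    - {"dx": 0, "dy": 0, "dz": 0, "ax": 0, "ay": 0, "az": 0}
    - {"dx": 0, "dy": 0, "dz": 0, "ax": 0, "ay": 0, "az": 0}

```text
time_s: 72.7
ee_pos: [0.4855, 0.2427, 0.046]
ee_rot: [[-0.957, -0.289, -0.001], [-0.289, 0.957, -0.001], [0.001, -0.001, -1.0]]
force: [-8.4, -9.7, 26.1]
gripper_width: 0.299
grip_force: 44.4
```

drive_tool:
  moves:
    - {"dx": 0, "dy": 0, "dz": -0.2, "ax": 0, "ay": 0, "az": 0}
    - {"dx": 0, "dy": 0, "dz": 0, "ax": 0, "ay": 0, "az": 0}
    - {"dx": 0, "dy": 0, "dz": 0, "ax": 0, "ay": 0, "az": 0}
    - {"dx": 0, "dy": 0, "dz": 0, "ax": 0, "ay": 0, "az": 0}
    - {"dx": 0, "dy": 0, "dz": -2, "ax": 0, "ay": 0, "az": 0}
    - {"dx": 0, "dy": 0, "dz": -5, "ax": 0, "ay": 0, "az": 0}
    - {"dx": 0, "dy": 0, "dz": -5, "ax": 0, "ay": 0, "az": 0}
    - {"dx": 0, "dy": 0, "dz": -5, "ax": 0, "ay": 0, "az": 0}
  gripper: -0.1

```text
time_s: 73.7
ee_pos: [0.4861, 0.2435, 0.2178]
ee_rot: [[-0.957, -0.289, -0.0], [-0.289, 0.957, 0.0], [0.0, 0.0, -1.0]]
force: [0.6, 0.5, -0.3]
gripper_width: 0.547
grip_force: 0.0
```

drive_tool:
  moves:
    - {"dx": 0, "dy": 4, "dz": -4, "ax": 0, "ay": 0, "az": 0}
    - {"dx": 0, "dy": 5, "dz": 0, "ax": 0, "ay": 0, "az": 0}
    - {"dx": 0, "dy": 5, "dz": 0, "ax": 0, "ay": 0, "az": 0}
    - {"dx": 0, "dy": 5, "dz": 0, "ax": 0, "ay": 0, "az": 0}
    - {"dx": 0, "dy": 5, "dz": 0, "ax": 0, "ay": 0, "az": 0}
    - {"dx": 0, "dy": 0, "dz": 0, "ax": 0, "ay": 0, "az": 0}
    - {"dx": 0, "dy": 0, "dz": 0, "ax": 0, "ay": 0, "az": 0}
    - {"dx": 0, "dy": 0, "dz": 0, "ax": 0, "ay": 0, "az": 0}

```text
time_s: 74.7
ee_pos: [0.4179, 0.4719, 0.2563]
ee_rot: [[-0.958, -0.287, 0.0], [-0.287, 0.958, -0.001], [-0.0, -0.001, -1.0]]
force: [0.2, 0.8, -0.1]
gripper_width: 0.551
grip_force: 0.0
```

```bash
python3 keep.py; python3 traychk.py a9 | head -3; python3 - <<'E'
from h import *
for n in('top','scene'):
    c=cam(n); w=cloud(c).reshape(-1,3); d=w[:,:2]-CASE[:2]; cs,sn=np.cos(CASE[2]),np.sin(CASE[2]); q=np.c_[cs*d[:,0]+sn*d[:,1],-sn*d[:,0]+cs*d[:,1],w[:,2]]
    m=(abs(q[:,0])<.07)&(q[:,1]<.02)&(q[:,1]>-.11)&(abs(q[:,2]-.075)<.03); A=np.c_[q[m][:,0],np.ones(m.sum())]; s=np.linalg.lstsq(A,q[m][:,2],rcond=None)[0]; print(n,m.sum(),'slope x,z0',s)
    if n=='scene': cv2.imwrite('pics/fin.png',cv2.resize(cv2.cvtColor(c['color'],cv2.COLOR_RGB2BGR)[130:250,140:300],None,fx=5,fy=5,interpolation=2)[:600])
E
```

```text
tool in tray [-0.0888  0.4396] 0.2562500245830878
top pad 71 [-0.0146  0.0011  0.0564]
-0.06 [-0.013 -0.061  0.051] 15
-0.045 [-0.015 -0.045  0.053] 7
-0.035 [-0.015 -0.036  0.055] 9
0.05 [-0.016  0.049  0.053] 8
0.07 [-0.015  0.071  0.052] 10
scene pad 4 [-0.0229 -0.0101  0.0578]
-0.06 [-0.02  -0.062  0.053] 9
-0.045 [-0.02  -0.046  0.052] 6
-0.035 [-0.019 -0.036  0.053] 4
0.05 [-0.019  0.05   0.052] 5
0.07 [-0.017  0.072  0.053] 11
-0.069 [(-70, 1, None), (-60, 0, None), (-50, 7, -69), (-40, 34, -68), (-30, 35, -68), (-20, 37, -67), (-10, 44, -69), (0, 36, -68), (10, 37, -67), (20, 38, -67), (30, 37, -69), (40, 41, -68), (50, 41, -70), (60, 25, -68), (70, -1, None), (80, -1, None)]
-0.023 [(-70, 1, None), (-60, 3, -23), (-50, 32, -23), (-40, 35, -23), (-30, 37, -22), (-20, 38, -24), (-10, 41, -23), (0, 38, -22), (10, 35, -22), (20, 35, -24), (30, 36, -23), (40, 38, -22), (50, 38, -24), (60, 2, None), (70, 1, None), (80, 0, None)]
0.023 [(-70, -1, None), (-60, 0, None), (-50, 8, 23), (-40, 32, 24), (-30, 35, 24), (-20, 53, 22), (-10, 49, 23), (0, 35, 24), (10, 35, 23), (20, 35, 23), (30, 36, 24), (40, 35, 24), (50, 40, 23), (60, 4, 24), (70, -1, None), (80, 1, None)]
top 1987 slope x,z0 [-0.00952371  0.07480721]
scene 638 slope x,z0 [-0.0075473   0.07590548]
```

View pics/fin.png

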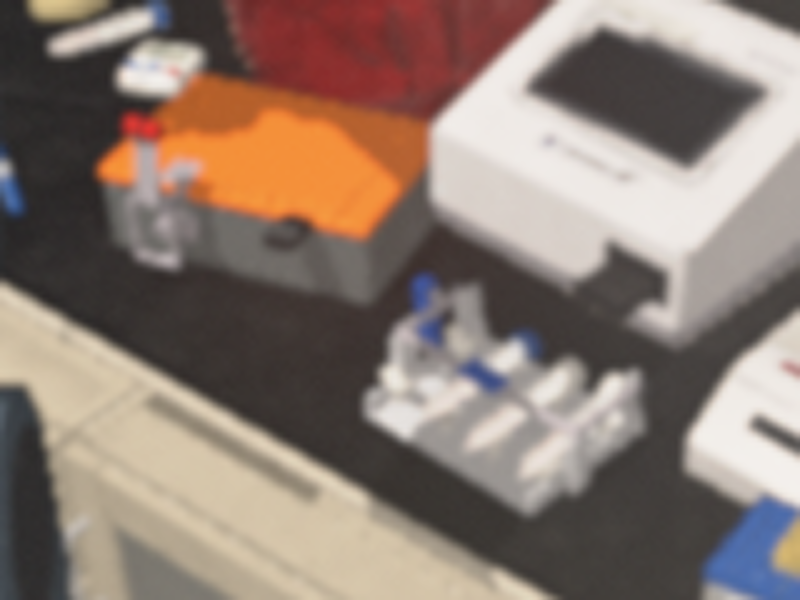

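The final view shows the lid shut (slope under 0.01 rad, tab at (288,232)). Three tubes lie in the tray under the keeper bar, whose blue pad is at (483,375).

```bash
python3 -c "
from cell import bot
print(bot.close_job())"
```

```text
the job is handed in; nothing more can be done
None
```

I handed the job in at about 75 s of the 210 s: all three tubes from the case lie in the tray rests, the keeper bar is snapped shut and the empty case's lid is closed; the hand-in gave no verdict, so success rests on my last camera check.

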